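# Pack four conveyor spares into their foam-lined boxes

### The job

Pack the four machine parts on the bench for shipping: put the pillow block bearing, the motor and the two pulleys each into the foam-lined box whose cut-out has that part's shape and size, standing upright as they stand now and lying fully home on the floor of the cut-out. Set each one down by hand rather than dropping it, let go of it, and leave the little roll of labels and the small carton that stand among the boxes where they are.

Things in the scene. Friction and masses are not known exactly. Their poses are not given: they have to be found in the camera images.
- pillow_block: Grey cast bearing block: base 92 (x) x 30 (y) x 12 mm; in its middle a round-topped housing 50 (x) x 26 mm (y), 56 mm high over all, steel bearing showing on both flat faces (they look along y). Grip the housing across y, fingertips over 20 mm above the underside, which clears the foam. 0.3-0.5 kg. Origin: centre of the underside; x along the base, z up.
- motor: Square electric motor on end: body 42 x 42 mm, 48 mm high, black with aluminium end caps; a 5 mm shaft stands 22 mm above the middle of its top. Grip two flat sides near the top, fingertips over 22 mm above the underside, which clears the foam. 0.25-0.45 kg. Origin: centre of the underside; x and y square to its sides, z up.
- pulley_large: Large aluminium belt pulley lying flat, hub up: toothed rim 64 mm in diameter, 26 mm high, on it a plain hub 36 mm in diameter, its top 48 mm above the underside; black bore. Grip it by the hub, above the rim. 0.14-0.25 kg. Origin: centre of the underside; z up along its axis.
- pulley_small: Small aluminium belt pulley lying flat, hub up, shaped like the large one: toothed rim 44 mm in diameter, 26 mm high, on it a plain hub 24 mm in diameter, its top 48 mm above the underside; black bore. Grip it by the hub, above the rim. 0.06-0.11 kg. Origin: centre of the underside; z up along its axis.
- box_long: Open shipping box 131 x 131 mm, cardboard walls 3 mm thick, 35 mm high, round a rigid light grey foam block (top at 32 mm). Oblong pocket 104 (x) x 42 mm (y), cut for the pillow block. Pocket: centred in the box, 20 mm deep, flat black floor 12 mm above the bench, mouth bevelled 4 mm wider each side. Fixed to the bench. Origin: centre of its underside; z up, x and y along its sides.
- box_square: Open shipping box 131 x 131 mm, cardboard walls 3 mm thick, 35 mm high, round a rigid light grey foam block (top at 32 mm). Square pocket 54 x 54 mm, sides along x and y, cut for the motor. Pocket: centred in the box, 20 mm deep, flat black floor 12 mm above the bench, mouth bevelled 4 mm wider each side. Fixed to the bench. Origin: centre of its underside; z up, x and y along its sides.
- box_round_large: Open shipping box 131 x 131 mm, cardboard walls 3 mm thick, 35 mm high, round a rigid light grey foam block (top at 32 mm). Round pocket 76 mm in diameter, cut for the large pulley. Pocket: centred in the box, 20 mm deep, flat black floor 12 mm above the bench, mouth bevelled 4 mm wider each side. Fixed to the bench. Origin: centre of its underside; z up, x and y along its sides.
- box_round_small: Open shipping box 131 x 131 mm, cardboard walls 3 mm thick, 35 mm high, round a rigid light grey foam block (top at 32 mm). Round pocket 56 mm in diameter, cut for the small pulley. Pocket: centred in the box, 20 mm deep, flat black floor 12 mm above the bench, mouth bevelled 4 mm wider each side. Fixed to the bench. Origin: centre of its underside; z up, x and y along its sides.
- label_roll: Bystander: a small loose roll of white paper labels standing on end among the boxes, 54 mm in diameter, 38 mm high. Origin: centre of the underside; z up.
- small_carton: Bystander: a little loose closed brown carton among the boxes, 48 (x) x 40 (y) x 40 mm high. Origin: centre of the underside; z up.
Things that resemble listed ones, but are neither listed nor needed, are in the scene too. Leave any blue look-alike of the pillow_block alone.

How it is judged:
By the outcome, as a careful person would: the job done as asked, in the order asked, and still so for the second after the job is handed in, with the robot touching nothing.
It also fails if it takes over 96 s, if anything falls off the work surface, if the arm or the gripper's body presses on something with over 40 N, if the wrist force passes 120 N, or if a joint passes its speed limit or range.

### The arm

A 7-joint arm with a two-finger parallel gripper is mounted at the origin on the work surface. World frame = base frame: x ahead of the robot, y to its left, z up, the work surface at z = 0. Lengths are in m, angles in rad, forces in N, time in s.
With the tool pointing down it reaches from about 0.35 to 0.9 m from the base axis. Payload 8.1 kg.
Tool frame: the origin (TCP) lies at the very end of the fingers, on their centre line; the grasp point (between the pads) lies 19 mm behind it; z points along the fingers, y is the direction in which the jaws open and shut (so a half turn about z gives the same grasp; the last joint's range is limited). The gripper opens to 85 mm and grips with 20 to 120 N. Pads are 22 mm wide; open, the fingers measure 114 mm over their backs; the gripper's body (76 mm by 85 mm) begins 54 mm behind the grasp point. The pads swing forward as they close: fully open they stand 13 mm farther back than shut.
Start: joints at [-1.315, 0.434, 0.025, 1.573, -0.012, 1.134, -0.075], TCP at [0.219, 0.585, 0.231] pointing down, gripper open.
Joint ranges: [-2.62, 2.62], [-0.44, 2.09], [-1.27, 1.32], [0.08, 2.57], [-1.32, 4.46], [0.12, 2], [-2.74, 2.74]. Speed limits (rad/s): [2.22, 2.22, 3.01, 3.01, 3.14, 3.14, 3.14].

### API

Orientations are given as a rotation vector (axis times angle).
In Python, from plant import * gives the robot as it stands.
- The arm moves only by the shell command python3 -m jog 'ROWS' [FORCE]. ROWS is JSON, a list of rows, each a list of 7 numbers: the turn, a rotation vector about the tool's x, y, z in rad, then the shift along the tool's x, y, z in m, then the opening in per cent of the stroke, from 0 (shut) to 100 (fully open). In form: [[wx, wy, wz, x, y, z, gripper], ...]. A call has exactly 8 rows; each row shifts and turns the commanded pose from where the row before left it, along the tool's axes as they then stand; what a row does not reach is not made up. A row lasts 1/10 s, in which the tool goes at most 50 mm and 8.59 degrees, less where a joint would pass 70% of its speed; a pose out of reach is approached as far as the arm can. A call is refused whole if a number of a shift passes 0.05 or a number of a turn 0.15, either way. A call with a gripper value outside its range is refused whole. The fingers move at their own pace and stop on an object; FORCE is the grip in N (left out, the last holds). Time passes only in rows, so rows that do not move let the fingers close, or fill a call up. It gives the time, the measured TCP pose, the force and the opening at its end, in the units of the state.
- sense(): the state, without advancing time (a new reading comes with each control period).
- camera(name): name is "scene" or "side" or "wrist"; returns a dict with "color" (384x512x3 uint8, blue, green, red), "mtx" (3x3 intrinsics, pixels), "R" (3x3) and "t" (3): a world point X has camera coordinates R X + t. Camera axes: x right, y down, z forward; pixel columns grow to the right and rows downward; lengths in m; the calibration is good to about 2 mm. The wrist camera is an equidistant fisheye: a pixel r from the principal point sees the ray r / f radians off the axis. A picture is of the moment at which its call begins. There is no depth.
- close_job(): hands the job in, once; it reports no verdict.
Trained networks look in a picture, given as the dict that the camera call returned (one of the last four; its "shot" number tells which), for a name from the list of things; names that differ only in an ending like _2 or _b are one class to them, and where a whole thing is asked for, a point or a joint stands for the part that bears it (a point fixed in the world has none). Each returns a list of dicts, best first, with "conf" (0 to 1); they miss things now and then, are a little off and sometimes report something else, mostly with a low value. They report only what shows in the picture. A call takes as long as a camera call. They do not tell look-alikes from the thing itself.
- masks_of(picture, name): "pixels" (384x512 bool, what is visible of it) and "box" ([left, top, right, bottom] in pixels, round what is visible of it).
- spot_point(picture, name): "centre" ([column, row] in pixels: a listed point, or the origin of a listed thing).
The state is a dict: "clock": time; "joints": joint angles; "joint_vel": joint speeds; "effort": joint torques, N m; "ee_pos": TCP position; "tool_rot": TCP orientation; "ft_force": force on the tool from outside, world axes, zero at the start; "torque": the same for the moment, N m; "grip_width": finger opening in m.
Only numpy, scipy, OpenCV 4.12 (cv2) and the standard library are available. Lean on these libraries where they do the work, as an engineer would, in place of code of your own. Each camera call takes 0.05 s, during which the arm holds its last target.

## Working session

There is one attempt and no reset: what is moved stays moved. The work goes in short steps, Python scripts to look and compute and a shell command to move; the robot and the scene stay as the last step left them, time stands still between calls to the robot, and variables do not carry over. Pictures are saved under pics/ and viewed, and the job is handed in when it is done.

```bash
ls; mkdir -p pics; python3 - <<'E'
from plant import *
import cv2
s=sense(); print(s)
for n in ["scene","side","wrist"]:
    c=camera(n); cv2.imwrite(f"pics/a_{n}.png",c["color"]); print(n,c["mtx"].tolist(),c["R"].round(3).tolist(),c["t"].round(3).tolist(),c["shot"])
    for k in ["pillow_block","motor","pulley_large","pulley_small"] if n!="wrist" else []:
        pass
E
```

```text
pics
{'clock': 0.0, 'joints': array([-1.3146159 ,  0.43519718,  0.02497299,  1.57409778, -0.0116081 ,
        1.13404135, -0.07510571]), 'joint_vel': array([-2.63347361e-04, -5.04390350e-04,  1.52008881e-03, -3.26055992e-04,
       -1.90806002e-04, -9.25138470e-05,  1.02979807e-03]), 'effort': array([-6.56735647e-04, -6.70469785e+01,  1.02470443e+00, -3.16219068e+01,
        1.54401502e-02,  1.22237825e-02,  4.72030777e-06]), 'ee_pos': array([0.21932671, 0.58469639, 0.23054175]), 'tool_rot': array([-5.60648312e-01, -3.09100816e+00,  2.49986787e-03]), 'ft_force': array([ 0.18423692, -1.04450082, -0.75972851]), 'torque': array([-0.0270508 ,  0.01802388, -0.04890754]), 'grip_width': 0.08501939060510548}
scene [[411.5669285114934, 0.0, 263.2419236124741], [0.0, 411.5669285114934, 184.38134897710387], [0.0, 0.0, 1.0]] [[-0.592, 0.806, 0.002], [0.498, 0.368, -0.785], [-0.633, -0.464, -0.62]] [0.264, -0.177, 1.424] 1
side [[352.76445971110206, 0.0, 256.5553291668548], [0.0, 352.76445971110206, 194.50700764941783], [0.0, 0.0, 1.0]] [[0.988, -0.154, 0.005], [-0.107, -0.712, -0.694], [0.11, 0.685, -0.72]] [-0.45, 0.067, 0.85] 2
wrist [[297.3186396354542, 0.0, 256.79106401897366], [0.0, 297.3186396354542, 191.0045299746079], [0.0, 0.0, 1.0]] [[0.352, 0.936, -0.001], [0.901, -0.339, 0.271], [0.253, -0.096, -0.963]] [-0.625, -0.034, 0.379] 3
```

View pics/a_scene.png

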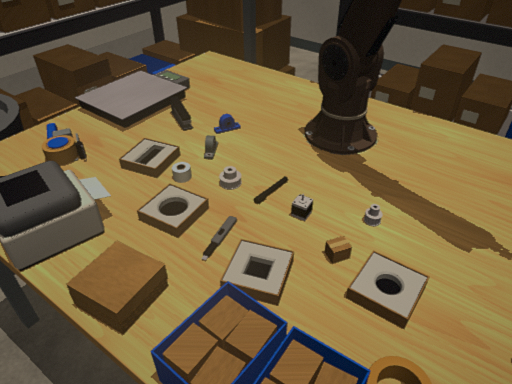

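View pics/a_side.png

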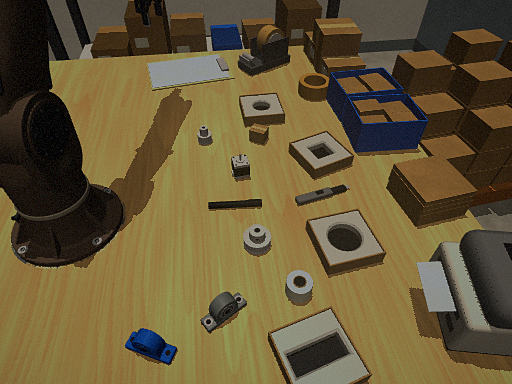

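View pics/a_wrist.png

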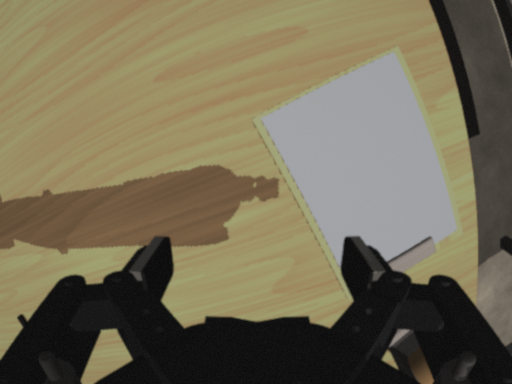

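The scene and side views show all four parts, all four boxes, the roll and the carton. The blue look-alike pillow block is at scene (228,123), and the grey one is at scene (210,147) and side (224,311). Next I'll localise them.

```bash
cat > h.py <<'E'
from plant import *
import numpy as np, cv2, pickle
NAMES=["pillow_block","motor","pulley_large","pulley_small","box_long","box_square","box_round_large","box_round_small","label_roll","small_carton"]
def ray(c,px):
    d=np.linalg.inv(c["mtx"])@np.array([px[0],px[1],1.0]); R=np.array(c["R"]);t=np.array(c["t"])
    return -R.T@t, R.T@d
def onz(c,px,z=0.):
    o,d=ray(c,px); return o+d*(z-o[2])/d[2]
def proj(c,X):
    p=(np.array(X)@np.array(c["R"]).T+c["t"])@np.array(c["mtx"]).T; return p[:,:2]/p[:,2:]
E
python3 - <<'E'
from h import *
D={}
for n in ["scene","side"]:
    c=camera(n); D[n]=c
    for k in NAMES:
        sp=spot_point(c,k); mk=masks_of(c,k)
        D[n,k]=(sp,mk)
        print(n,k,[(np.round(s["centre"],1).tolist(),round(s["conf"],2),onz(c,s["centre"])[:2].round(4).tolist()) for s in sp[:3]],[(m["box"],round(m["conf"],2),int(m["pixels"].sum())) for m in mk[:2]])
pickle.dump(D,open("d0.pkl","wb"))
print(sense()["clock"])
E
```

```text
scene pillow_block [([210.5, 153.9], 0.7, [0.3601, -0.2739]), ([230.0, 127.0], 0.64, [0.1927, -0.3326]), ([227.9, 183.4], 0.64, [0.4444, -0.1297])] [([216.6, 111.6, 240.6, 131.3], 0.7, 290), ([204.0, 136.6, 217.8, 157.7], 0.48, 247)]
scene motor [([299.1, 212.8], 0.76, [0.4286, 0.1063])] [([290.4, 194.1, 312.3, 218.4], 0.78, 386), ([134.6, 183.1, 208.5, 240.9], 0.21, 2378)]
scene pulley_large [([230.9, 180.7], 0.75, [0.4293, -0.1309]), ([301.6, 213.7], 0.62, [0.4276, 0.1136])] [([218.4, 168.8, 239.5, 189.2], 0.72, 424)]
scene pulley_small [([374.1, 221.7], 0.6, [0.3412, 0.2828])] [([170.5, 163.3, 193.9, 183.1], 0.59, 383), ([366.6, 205.7, 384.5, 229.9], 0.51, 276)]
scene box_long [([153.6, 163.6], 0.83, [0.5054, -0.38])] [([121.2, 140.4, 180.8, 176.8], 0.59, 1653)]
scene box_square [([256.3, 275.9], 0.89, [0.6666, 0.1425]), ([211.1, 150.9], 0.27, [0.346, -0.284])] [([218.9, 239.6, 295.5, 305.5], 0.85, 3182)]
scene box_round_large [([173.6, 212.0], 0.85, [0.6262, -0.1665])] [([135.5, 185.3, 209.1, 240.6], 0.77, 2418), ([291.2, 191.9, 315.1, 220.0], 0.39, 406)]
scene box_round_small [(
[... 947 characters left out ...]
357.4], 0.57, [0.4959, -0.3925]), ([256.3, 243.0], 0.31, [0.4348, -0.1276])] [([265.3, 304.3, 373.3, 384.0], 0.81, 5549)]
side box_square [([322.2, 159.7], 0.66, [0.6673, 0.1345])] [([291.2, 129.6, 355.9, 176.1], 0.77, 1991)]
side box_round_large [] [([301.0, 211.2, 386.7, 272.7], 0.67, 3493), ([200.6, 293.7, 247.5, 330.9], 0.59, 984)]
side box_round_small [([258.6, 111.6], 0.94, [0.5253, 0.4066])] [([238.0, 94.2, 285.3, 125.0], 0.92, 1255)]
side label_roll [([298.7, 292.4], 0.63, [0.5019, -0.2636])] [([284.4, 270.9, 313.7, 301.1], 0.95, 746)]
side small_carton [([257.5, 136.8], 0.79, [0.5, 0.2692])] [([249.0, 120.6, 265.1, 142.6], 0.78, 322), ([290.5, 131.1, 354.0, 176.7], 0.55, 1947)]
2.25
```

```bash
cat > fit.py <<'E'
from h import *
from scipy.optimize import minimize
def boxp(lx,ly,z0,z1): return np.array([[sx*lx/2,sy*ly/2,z] for sx in(-1,1) for sy in(-1,1) for z in(z0,z1)])
def cyl(d,z0,z1): 
    a=np.linspace(0,2*np.pi,32,endpoint=False); return np.vstack([np.c_[d/2*np.cos(a),d/2*np.sin(a),0*a+z] for z in(z0,z1)])
def arch():
    a=np.linspace(0,np.pi,20); p=np.c_[.025*np.cos(a),.031+.025*np.sin(a)]; p=np.vstack([p,[[-.025,0],[.025,0]]])
    return np.vstack([np.c_[p[:,0],0*p[:,0]+y,p[:,1]] for y in(-.013,.013)])
M={"pillow_block":[boxp(.092,.03,0,.012),arch()],"motor":[boxp(.042,.042,0,.048),cyl(.005,.048,.07)],
"pulley_large":[cyl(.064,0,.026),cyl(.036,.026,.048)],"pulley_small":[cyl(.044,0,.026),cyl(.024,.026,.048)],
"label_roll":[cyl(.054,0,.038)],"small_carton":[boxp(.048,.04,0,.04)]}
for b in NAMES[4:8]: M[b]=[boxp(.131,.131,0,.035)]
S=4
def sil(c,k,p,z=0.):
    cs,sn=np.cos(p[2]),np.sin(p[2]); R=np.array([[cs,-sn,0],[sn,cs,0],[0,0,1]])
    im=np.zeros((384*S,512*S),np.uint8)
    for h in M[k]:
        q=proj(c,h@R.T+[p[0],p[1],z]); q=cv2.convexHull(np.float32((q+.5)*S-.5))
        cv2.fillConvexPoly(im,np.int32(np.round(q*16)),1,shift=4)
    return im
def fit(k,views,p0,z=0.):
    big=[cv2.resize(m.astype(np.float32),None,fx=S,fy=S,interpolation=cv2.INTER_LINEAR)>.5 for _,m in views]
    def f(p):
        e=0
        for (c,_),b in zip(views,big):
            s=sil(c,k,p,z)>0; e+=1-(s&b).sum()/(s|b).sum()
        return e/len(views)
    best=None
    yaws=[0] if k.startswith("pulley") or k=="label_roll" else np.arange(-8,8)*np.pi/16 if k in("pillow_block","small_carton") else np.arange(-4,4)*np.pi/16
    yaws=sorted(yaws,key=lambda y:f([*p0,y]))[:2]
    for y in yaws:
        r=minimize(f,[*p0,y],method="Nelder-Mead",options=dict(initial_simplex=np.array([[*p0,y]]*4)+np.array([[0,0,0],[.008,0,0],[0,.008,0],[0,0,.12]]),xatol=2e-4,fatol=1e-4))
        if best is None or r.fun<best.fun: best=r
    return best.x,best.fun
E
python3 - <<'E'
from fit import *
D=pickle.load(open("d0.pkl","rb"))
P0={"pillow_block":(.353,-.278),"motor":(.425,.115),"pulley_large":(.429,-.13),"pulley_small":(.342,.276),"box_long":(.5,-.386),"box_square":(.667,.138),"box_round_large":(.626,-.1665),"box_round_small":(.535,.404),"label_roll":(.506,-.26),"small_carton":(.503,.267)}
res={}
for k in NAMES:
    vs=[]
    for n in("scene","side"):
        c=D[n]; u=proj(c,[[*P0[k],.02]])[0]
        ms=[m for m in D[n,k][1] if m["box"][0]-3<u[0]<m["box"][2]+3 and m["box"][1]-3<u[1]<m["box"][3]+3]
        if ms: vs.append((c,ms[0]["pixels"]))
        else: print("no mask",n,k)
    x,f=fit(k,vs,P0[k]); one=[fit(k,[v],P0[k])[0].round(4).tolist() for v in vs]
    print(k,x.round(4).tolist(),round(np.degrees(x[2]),1),round(f,3),one); res[k]=x
pickle.dump(res,open("res.pkl","wb"))
for n in("scene","side"):
    im=cv2.resize(D[n]["color"],None,fx=S,fy=S,interpolation=cv2.INTER_CUBIC)
    for k in NAMES:
        cn,_=cv2.findContours(sil(D[n],k,res[k]),cv2.RETR_EXTERNAL,cv2.CHAIN_APPROX_NONE); cv2.drawContours(im,cn,-1,(0,0,255),2)
    y0,x0=(100,110) if n=="scene" else (90,180)
    cr=im[y0*S:(y0+240)*S,x0*S:(x0+330)*S] if n=="scene" else im[y0*S:384*S,x0*S:(x0+220)*S]
    k=min(800/cr.shape[1],600/cr.shape[0]); cv2.imwrite(f"pics/fit_{n}.png",cv2.resize(cr,None,fx=k,fy=k,interpolation=cv2.INTER_AREA))
E
```

```text
pillow_block [0.3473, -0.2841, 0.5748] 32.9 0.111 [[0.3479, -0.2837, 0.5771], [0.3468, -0.283, 0.5774]]
motor [0.426, 0.1134, 0.0341] 2.0 0.16 [[0.4274, 0.1121, 0.2651], [0.4267, 0.1165, 0.0002]]
pulley_large [0.4363, -0.1263, -0.0977] -5.6 0.094 [[0.4364, -0.1264, -0.0911], [0.4362, -0.1252, -0.0173]]
pulley_small [0.3381, 0.2763, 0.0768] 4.4 0.203 [[0.337, 0.2748, 0.1861], [0.3376, 0.2806, 0.0973]]
box_long [0.5009, -0.3955, 0.2385] 13.7 0.029 [[0.5022, -0.3945, 0.2009], [0.5004, -0.3954, 0.2393]]
box_square [0.6612, 0.1441, 0.3188] 18.3 0.054 [[0.6618, 0.1445, 0.3252], [0.6608, 0.1442, 0.3124]]
box_round_large [0.6292, -0.1592, 0.1255] 7.2 0.032 [[0.6303, -0.1588, 0.1346], [0.6284, -0.1598, 0.1253]]
box_round_small [0.5319, 0.3974, 0.0081] 0.5 0.035 [[0.5328, 0.3973, 0.016], [0.5313, 0.3984, 0.0089]]
label_roll [0.5008, -0.2587, 0.1431] 8.2 0.051 [[0.5022, -0.2581, 0.0907], [0.5002, -0.259, 0.0671]]
small_carton [0.5007, 0.2594, -0.476] -27.3 0.077 [[0.5023, 0.2594, 1.212], [0.5001, 0.2589, -0.416]]
```

View pics/fit_scene.png

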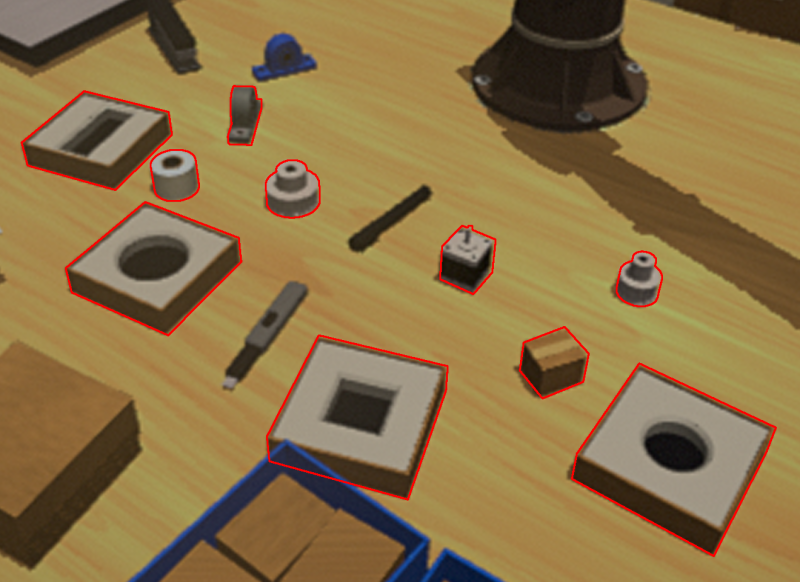

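View pics/fit_side.png

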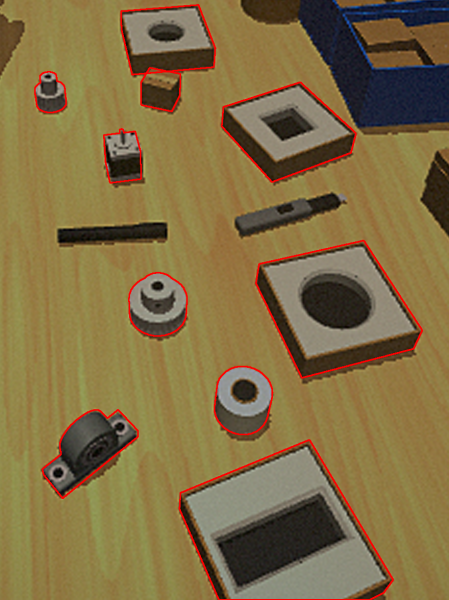

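Both views agree to within about 1.5 mm; only the motor's yaw is unsure. I'll write a planning helper, then travel to a look pose by the pillow block.

```bash
cat > plan.py <<'E'
import sys,numpy as np
from scipy.spatial.transform import Rotation as Ro
from plant import *
# usage: plan x y z jaw_az_deg n
def plan(x,y,z,az,n):
    s=sense(); p=np.array(s["ee_pos"]); R=Ro.from_rotvec(s["tool_rot"])
    m=R.as_matrix(); a0=np.degrees(np.arctan2(m[1,1],m[0,1])); 
    tilt=Ro.from_matrix(m).inv().apply([0,0,-1]); 
    print("pos",p.round(4),"jaw az",round(a0,2),"tilt xy",tilt.round(4)[:2],"F",np.round(s["ft_force"],1),"w",round(s["grip_width"],4),"q7",np.round(s["joints"],2)[[4,6]],"t",s["clock"])
    d=az-a0; wz=-np.radians(d)/n
    D=(np.array([x,y,z])-p)/n
    for i in range(n):
        v=R.inv().apply(D); print(np.round([0,0,wz,*v],3).tolist(), "mm" if max(abs(v))<.05 else "TOO FAR")
        R=R*Ro.from_rotvec([0,0,wz])
    print("left after round: total xyz",(D*n).round(4))
if __name__=="__main__":
    a=[float(v) for v in sys.argv[1:]]; plan(*a[:4],int(a[4]))
E
python3 plan.py .47 .34 .2 27 8
```

```text
pos [0.2195 0.5852 0.2313] jaw az 69.44 tilt xy [ 0.     -0.0001] F [ 0.7 -0.1  0.1] w 0.0853 q7 [-0.01 -0.08] t 2.25
[0.0, 0.0, 0.093, -0.04, -0.018, 0.004] mm
[0.0, 0.0, 0.093, -0.042, -0.014, 0.004] mm
[0.0, 0.0, 0.093, -0.043, -0.01, 0.004] mm
[0.0, 0.0, 0.093, -0.043, -0.006, 0.004] mm
[0.0, 0.0, 0.093, -0.044, -0.002, 0.004] mm
[0.0, 0.0, 0.093, -0.044, 0.002, 0.004] mm
[0.0, 0.0, 0.093, -0.043, 0.006, 0.004] mm
[0.0, 0.0, 0.093, -0.043, 0.01, 0.004] mm
left after round: total xyz [ 0.2505 -0.2452 -0.0313]
```

```bash
python3 -m jog '[[0,0,0.093,-0.04,-0.018,0.004,100],[0,0,0.093,-0.042,-0.014,0.004,100],[0,0,0.093,-0.043,-0.01,0.004,100],[0,0,0.093,-0.043,-0.006,0.004,100],[0,0,0.093,-0.044,-0.002,0.004,100],[0,0,0.093,-0.044,0.002,0.004,100],[0,0,0.093,-0.043,0.006,0.004,100],[0,0,0.093,-0.043,0.01,0.004,100]]'; python3 plan.py .47 .0 .2 -15 8
```

```text
clock: 3.05
ee_pos: [0.471, 0.3376, 0.1994]
tool_rot: [1.651, 2.673, 0.001]
ft_force: [0.7, 0.9, 1.0]
grip_width: 0.0851
pos [0.471  0.3376 0.1994] jaw az 26.61 tilt xy [-0.0003 -0.0005] F [0.7 0.9 1. ] w 0.0851 q7 [-0.12 -0.13] t 3.05
[0.0, 0.0, 0.091, -0.038, -0.019, -0.0] mm
[0.0, 0.0, 0.091, -0.039, -0.016, -0.0] mm
[0.0, 0.0, 0.091, -0.04, -0.012, -0.0] mm
[0.0, 0.0, 0.091, -0.041, -0.008, -0.0] mm
[0.0, 0.0, 0.091, -0.042, -0.004, -0.0] mm
[0.0, 0.0, 0.091, -0.042, -0.001, -0.0] mm
[0.0, 0.0, 0.091, -0.042, 0.003, -0.0] mm
[0.0, 0.0, 0.091, -0.042, 0.007, -0.0] mm
left after round: total xyz [-0.001  -0.3376  0.0006]
```

```bash
python3 -m jog '[[0,0,0.091,-0.038,-0.019,0,100],[0,0,0.091,-0.039,-0.016,0,100],[0,0,0.091,-0.04,-0.012,0,100],[0,0,0.091,-0.041,-0.008,0,100],[0,0,0.091,-0.042,-0.004,0,100],[0,0,0.091,-0.042,-0.001,0,100],[0,0,0.091,-0.042,0.003,0,100],[0,0,0.091,-0.042,0.007,0,100]]'; python3 plan.py .30 -.315 .18 -57 8; python3 - <<'E'
from h import *
c=camera("wrist"); cv2.imwrite("pics/w1.png",c["color"]); pickle.dump(c,open("w1.pkl","wb"))
E
```

```text
clock: 3.85
ee_pos: [0.4687, 0.0002, 0.1996]
tool_rot: [2.494, 1.91, 0.001]
ft_force: [1.1, -0.1, -0.7]
grip_width: 0.0854
pos [4.687e-01 2.000e-04 1.996e-01] jaw az -15.09 tilt xy [-0.0007 -0.0006] F [ 1.1 -0.1 -0.7] w 0.0854 q7 [-0.15 -0.21] t 3.85
[0.0, 0.0, 0.091, -0.044, -0.01, 0.002] mm
[0.0, 0.0, 0.091, -0.044, -0.006, 0.002] mm
[0.0, 0.0, 0.091, -0.045, -0.002, 0.002] mm
[0.0, 0.0, 0.091, -0.045, 0.002, 0.002] mm
[0.0, 0.0, 0.091, -0.044, 0.006, 0.002] mm
[0.0, 0.0, 0.091, -0.044, 0.01, 0.002] mm
[0.0, 0.0, 0.091, -0.042, 0.014, 0.002] mm
[0.0, 0.0, 0.091, -0.041, 0.018, 0.002] mm
left after round: total xyz [-0.1687 -0.3152 -0.0196]
```

View pics/w1.png

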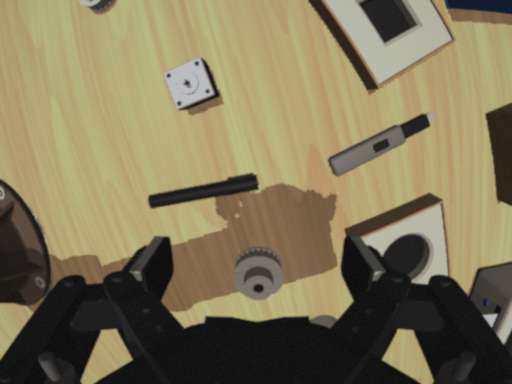

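The wrist picture shows the motor top at about (190,85), the large pulley at (259,275), and part of the square box at top right. I'll measure the motor's yaw from its top corners.

```bash
cat >> h.py <<'E'
def wonz(c,px,z=0.):
    K=c["mtx"]; u=(np.array(px,float)-[K[0,2],K[1,2]])/K[0,0]; r=np.linalg.norm(u)
    d=np.array([*(u/r*np.sin(r)),np.cos(r)]); R=np.array(c["R"]);o=-R.T@c["t"]; d=R.T@d
    return o+d*(z-o[2])/d[2]
def wproj(c,X):
    P=np.array(X)@np.array(c["R"]).T+c["t"]; K=c["mtx"]; rho=np.hypot(P[:,0],P[:,1]); th=np.arctan2(rho,P[:,2])
    return P[:,:2]/np.maximum(rho,1e-9)[:,None]*th[:,None]*K[0,0]+[K[0,2],K[1,2]]
E
python3 - <<'E'
from h import *
c=pickle.load(open("w1.pkl","rb")); im=c["color"]
cv2.imwrite("pics/w1m.png",cv2.resize(im[45:125,150:230],None,fx=7,fy=7,interpolation=cv2.INTER_CUBIC))
g=im.min(axis=2).astype(np.uint8); sub=g[45:125,150:230]
_,b=cv2.threshold(sub,0,255,cv2.THRESH_OTSU); b=cv2.morphologyEx(b,cv2.MORPH_CLOSE,np.ones((7,7)))
n,l,st,ce=cv2.connectedComponentsWithStats(b); i=1+np.argmax(st[1:,4]); 
pts=np.argwhere(l==i)[:,::-1]+[150,45]
W=np.array([wonz(c,p,.048)[:2] for p in pts]); r=cv2.minAreaRect(np.float32(W*1000)); print(r)
print(wonz(c,[187,84],.048), "pulley",wonz(c,[260,288],.048))
E
```

```text
((427.0548095703125, 113.08172607421875), (40.616844177246094, 40.550350189208984), 5.053097248077393)
[0.42644112 0.11182218 0.048     ] pulley [ 0.43709855 -0.12841735  0.048     ]
```

View pics/w1m.png

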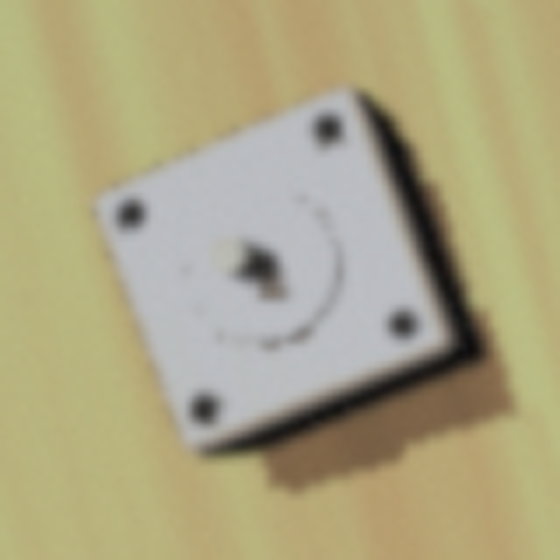

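```bash
python3 -m jog '[[0,0,0.091,-0.044,-0.01,0.002,100],[0,0,0.091,-0.044,-0.006,0.002,100],[0,0,0.091,-0.045,-0.002,0.002,100],[0,0,0.091,-0.045,0.002,0.002,100],[0,0,0.091,-0.044,0.006,0.002,100],[0,0,0.091,-0.044,0.01,0.002,100],[0,0,0.091,-0.042,0.014,0.002,100],[0,0,0.091,-0.041,0.018,0.002,100]]';  python3 - <<'E'
from h import *
c=camera("wrist"); cv2.imwrite("pics/w2.png",c["color"]); pickle.dump(c,open("w2.pkl","wb"))
E
```

```text
clock: 4.7
ee_pos: [0.3008, -0.3162, 0.1836]
tool_rot: [3.01, 0.899, 0.002]
ft_force: [0.9, -0.3, 0.1]
grip_width: 0.085
```

View pics/w2.png

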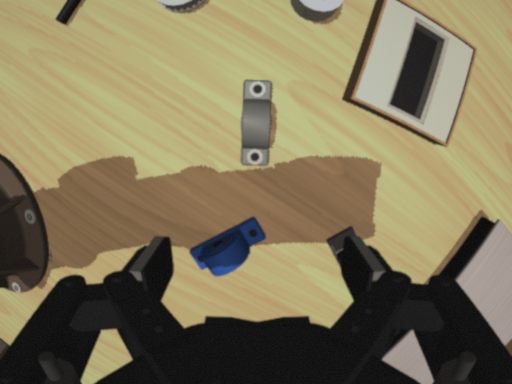

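```bash
python3 - <<'E'
from h import *
c=pickle.load(open("w2.pkl","rb")); im=c["color"]
a=wonz(c,[258,89.5],.012);b=wonz(c,[255,157],.012); print(a,b,(a+b)/2,np.degrees(np.arctan2(*(a-b)[1::-1])),np.linalg.norm(a-b))
for z,p in((.012,(245,81)),(.012,(271,81)),(.012,(241,164)),(.012,(268,164))): print(wonz(c,p,z).round(4))
# model overlay
from fit import M
y=np.radians(33.)
def ov(p,y):
    R=np.array([[np.cos(y),-np.sin(y),0],[np.sin(y),np.cos(y),0],[0,0,1]]);o=im.copy()
    for h in M["pillow_block"]:
        q=cv2.convexHull(np.float32(wproj(c,h@R.T+[*p,0]))); cv2.polylines(o,[np.int32(q*16)],True,(0,0,255),1,shift=4)
    return cv2.resize(o[60:190,180:340],None,fx=4,fy=4)
cv2.imwrite("pics/w2o.png",ov((.3473,-.2841),y))
E
```

```text
[ 0.3762458  -0.26711083  0.012     ] [ 0.31428632 -0.30385781  0.012     ] [ 0.34526606 -0.28548432  0.012     ] 30.67136941146815 0.07203691863439401
[ 0.3765 -0.2508  0.012 ]
[ 0.3913 -0.2734  0.012 ]
[ 0.2997 -0.2954  0.012 ]
[ 0.3156 -0.3197  0.012 ]
```

View pics/w2o.png

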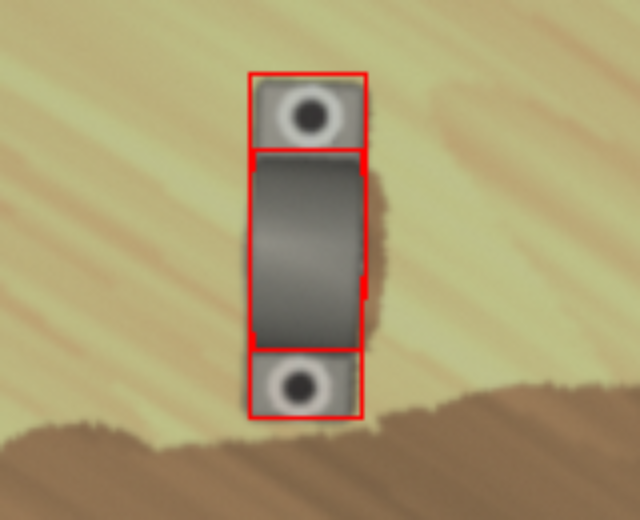

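```bash
python3 plan.py .3455 -.285 .105 -59.3 3
```

```text
pos [ 0.297  -0.3226  0.1842] jaw az -57.49 tilt xy [ 0.0012 -0.0045] F [-3.8 -4.6  0.8] w 0.0854 q7 [-0.23 -0.01] t 4.75
[0.0, 0.0, 0.011, 0.02, -0.002, 0.026] mm
[0.0, 0.0, 0.011, 0.02, -0.002, 0.026] mm
[0.0, 0.0, 0.011, 0.02, -0.002, 0.026] mm
left after round: total xyz [ 0.0485  0.0376 -0.0792]
```

```bash
python3 -m jog '[[0,0,0.011,0.02,-0.002,0.026,100],[0,0,0.011,0.02,-0.002,0.026,100],[0,0,0.011,0.02,-0.002,0.026,100],[0,0,0,0,0,0,100],[0,0,0,0,0,0,100],[0,0,0,0,0,0,100],[0,0,0,0,0,0,100],[0,0,0,0,0,0,100]]';  python3 plan.py .3455 -.285 .024 -59.3 4; python3 - <<'E'
from h import *
c=camera("wrist"); cv2.imwrite("pics/w3.png",c["color"]); pickle.dump(c,open("w3.pkl","wb"))
E
```

```text
clock: 5.55
ee_pos: [0.3487, -0.2779, 0.106]
tool_rot: [3.023, 0.852, 0.002]
ft_force: [1.5, -0.2, 0.8]
grip_width: 0.0855
pos [ 0.3487 -0.2779  0.106 ] jaw az -58.54 tilt xy [-0.0011 -0.0012] F [ 1.5 -0.2  0.8] w 0.0855 q7 [-0.41 -0.01] t 5.55
[0.0, 0.0, 0.003, -0.002, 0.001, 0.021] mm
[0.0, 0.0, 0.003, -0.002, 0.001, 0.021] mm
[0.0, 0.0, 0.003, -0.002, 0.001, 0.021] mm
[0.0, 0.0, 0.003, -0.002, 0.001, 0.021] mm
left after round: total xyz [-0.0032 -0.0071 -0.082 ]
```

View pics/w3.png

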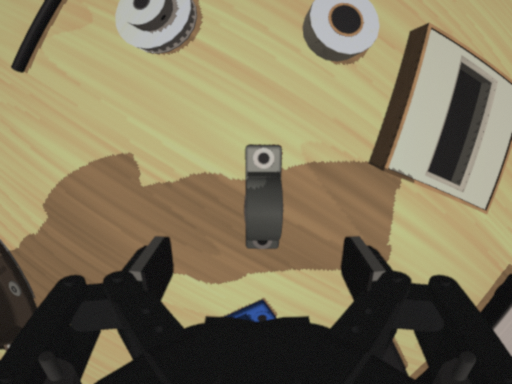

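```bash
python3 -m jog '[[0,0,0.003,-0.0016,0.0011,0.02,100],[0,0,0.003,-0.0016,0.0011,0.02,100],[0,0,0.003,-0.0016,0.0011,0.02,100],[0,0,0.003,-0.0016,0.0011,0.021,100],[0,0,0,0,0,0,100],[0,0,0,0,0,0,0],[0,0,0,0,0,0,0],[0,0,0,0,0,0,0]]' 60;  python3 plan.py .3455 -.285 .024 -59.3 1
```

```text
clock: 6.4
ee_pos: [0.3461, -0.2847, 0.0252]
tool_rot: [3.028, 0.835, 0.002]
ft_force: [0.8, 1.5, -0.2]
grip_width: 0.0436
pos [ 0.3461 -0.2847  0.0252] jaw az -59.17 tilt xy [-0.001  -0.0014] F [ 0.8  1.5 -0.2] w 0.0436 q7 [-0.6   0.16] t 6.4
[0.0, 0.0, 0.002, -0.001, -0.0, 0.001] mm
left after round: total xyz [-0.0006 -0.0003 -0.0012]
```

```bash
python3 -m jog '[[0,0,0,0,0,0,0],[0,0,0,0,0,0,0],[0,0,0,0,0,0,0],[0,0,0,0,0,0,0],[0,0,0,0,0,-0.01,0],[0,0,0,0,0,-0.03,0],[0,0,0,0,0,-0.03,0],[0,0,0,0,0,-0.03,0]]' 60;  python3 plan.py .48 -.37 .10 -76.3 6;python3 - <<'E'
from h import *
c=camera("wrist"); cv2.imwrite("pics/w4.png",c["color"]); pickle.dump(c,open("w4.pkl","wb"))
E
```

```text
clock: 7.2
ee_pos: [0.3446, -0.2843, 0.1257]
tool_rot: [-3.028, -0.833, 0.002]
ft_force: [1.3, -0.7, -3.3]
grip_width: 0.0249
pos [ 0.3446 -0.2843  0.1257] jaw az -59.22 tilt xy [0.0008 0.001 ] F [ 1.3 -0.7 -3.3] w 0.0249 q7 [-0.38 -0.03] t 7.2
[0.0, 0.0, 0.05, 0.012, 0.024, 0.004] mm
[0.0, 0.0, 0.05, 0.013, 0.023, 0.004] mm
[0.0, 0.0, 0.05, 0.014, 0.023, 0.004] mm
[0.0, 0.0, 0.05, 0.015, 0.022, 0.004] mm
[0.0, 0.0, 0.05, 0.017, 0.021, 0.004] mm
[0.0, 0.0, 0.05, 0.018, 0.02, 0.004] mm
left after round: total xyz [ 0.1354 -0.0857 -0.0257]
```

View pics/w4.png

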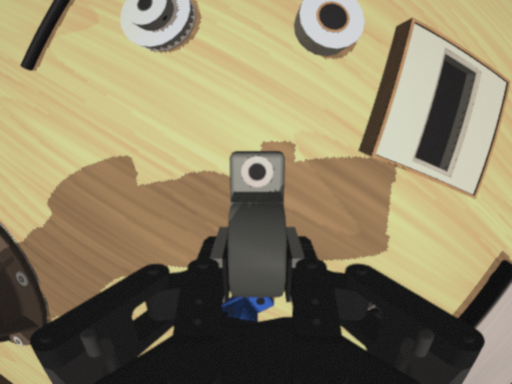

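The block is held upright (grip 25 mm, load 3.3 N). Box corners in this view: (412,20), (507,82), (475,193), (374,155).

```bash
python3 - <<'E'
from h import *
for f,P in (("w4.pkl",[(412,20),(507,82),(475,193),(374,155)]),):
    c=pickle.load(open(f,"rb")); cv2.imwrite("pics/w4b.png",cv2.resize(c["color"][0:205,350:512],None,fx=3.6,fy=2.9))
    W=np.array([wonz(c,p,.035)[:2] for p in P]); print(W.round(4), W.mean(0))
    for i in range(4): d=W[(i+1)%4]-W[i]; print(np.linalg.norm(d).round(4),np.degrees(np.arctan2(d[1],d[0])).round(1))
E
```

```text
[[ 0.5453 -0.3184]
 [ 0.5747 -0.4413]
 [ 0.4567 -0.4716]
 [ 0.4233 -0.3502]] [ 0.50000277 -0.39536592]
0.1263 -76.6
0.1218 -165.6
0.1259 105.4
0.1261 14.6
```

View pics/w4b.png

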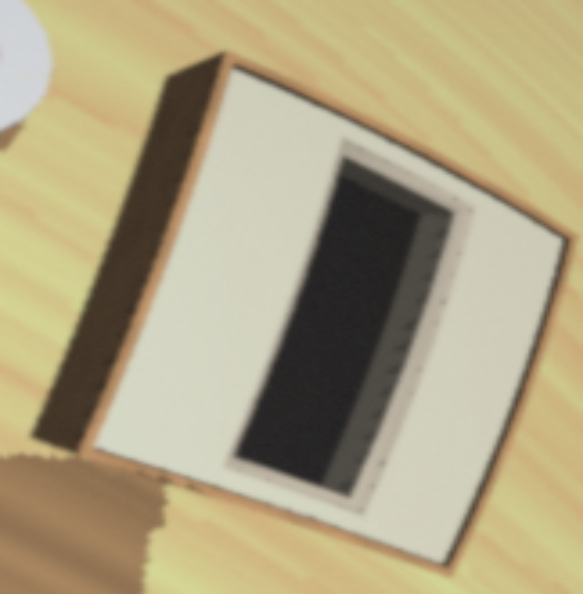

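```bash
python3 plan.py .5005 -.3955 .115 -75.8 6
```

```text
pos [ 0.3461 -0.286   0.1292] jaw az -59.28 tilt xy [-0.0021 -0.0031] F [ 0.9 -2.5  0.5] w 0.0248 q7 [-0.37 -0.04] t 7.25
[0.0, 0.0, 0.048, 0.013, 0.029, 0.002] mm
[0.0, 0.0, 0.048, 0.014, 0.028, 0.002] mm
[0.0, 0.0, 0.048, 0.016, 0.027, 0.002] mm
[0.0, 0.0, 0.048, 0.017, 0.027, 0.002] mm
[0.0, 0.0, 0.048, 0.018, 0.026, 0.002] mm
[0.0, 0.0, 0.048, 0.019, 0.025, 0.002] mm
left after round: total xyz [ 0.1544 -0.1095 -0.0142]
```

```bash
python3 -m jog '[[0,0,0.048,0.013,0.029,0.002,0],[0,0,0.048,0.014,0.028,0.002,0],[0,0,0.048,0.016,0.027,0.002,0],[0,0,0.048,0.017,0.027,0.002,0],[0,0,0.048,0.018,0.026,0.002,0],[0,0,0.048,0.019,0.025,0.002,0],[0,0,0,0,0,0,0],[0,0,0,0,0,0,0]]'; python3 - <<'E'
from h import *
c=camera("wrist"); cv2.imwrite("pics/w5.png",c["color"]); pickle.dump(c,open("w5.pkl","wb"))
E
python3 plan.py .5005 -.3955 .06 -75.8 3
```

```text
clock: 8.05
ee_pos: [0.4998, -0.3934, 0.1119]
tool_rot: [-3.117, -0.392, 0.003]
ft_force: [-0.3, 0.7, -3.3]
grip_width: 0.0253
pos [ 0.4993 -0.3931  0.1121] jaw az -75.69 tilt xy [0.0013 0.0008] F [-0.5  0.4 -2.4] w 0.0249 q7 [-0.57 -0.23] t 8.1
[0.0, 0.0, 0.001, 0.0, 0.001, 0.017] mm
[0.0, 0.0, 0.001, 0.0, 0.001, 0.017] mm
[0.0, 0.0, 0.001, 0.0, 0.001, 0.017] mm
left after round: total xyz [ 0.0012 -0.0024 -0.0521]
```

View pics/w5.png

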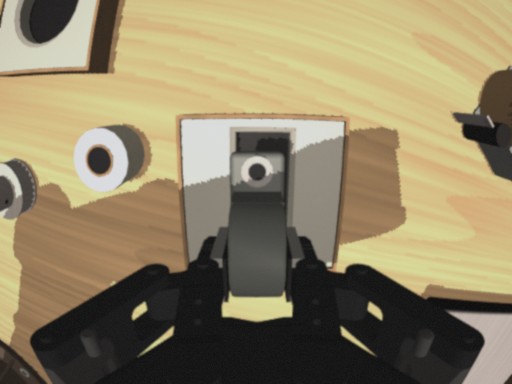

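```bash
python3 - <<'E'
from h import *
c=pickle.load(open("w5.pkl","rb"))
a=wonz(c,(178.5,116),.035);b=wonz(c,(348,116),.035);d=b-a;print(a,b,np.linalg.norm(d),np.degrees(np.arctan2(d[1],d[0])))
n=np.array([d[1],-d[0]])/np.linalg.norm(d[:2]); print(n,(a+b)[:2]/2+.0655*n,(a+b)[:2]/2-.0655*n)
h=wonz(c,(257.5,171),.1121-.0245+.012);print("hole",h, h[:2]-.036*np.array([np.cos(np.radians(14.2)),np.sin(np.radians(14.2))]))
E
```

```text
[ 0.54761048 -0.31954689  0.035     ] [ 0.57959094 -0.4430992   0.035     ] 0.12762415087722517 -75.48797574925453
[-0.96809507 -0.25058318] [ 0.50019048 -0.39773624] [ 0.62701094 -0.36490985]
hole [ 0.53403534 -0.3840286   0.0996    ] [ 0.4991353  -0.39285966]
```

```bash
python3 -m jog '[[0,0,0.001,0,0.001,0.014,0],[0,0,0.001,0,0.001,0.014,0],[0,0,0.001,0,0.001,0.014,0],[0,0,0,0,0,0.01,0],[0,0,0,0,0,0.01,0],[0,0,0,0,0,0.006,0],[0,0,0,0,0,0,0],[0,0,0,0,0,0,0]]'; python3 plan.py .5003 -.3963 .0365 -75.8 1;python3 - <<'E'
from h import *
c=camera("wrist"); cv2.imwrite("pics/w6.png",c["color"]); c=camera("side"); cv2.imwrite("pics/s6.png",cv2.resize(c["color"][270:384,220:400],None,fx=4,fy=4))
E
```

```text
clock: 8.9
ee_pos: [0.5011, -0.3967, 0.0445]
tool_rot: [3.117, 0.386, 0.0]
ft_force: [0.8, -0.6, -2.8]
grip_width: 0.0252
pos [ 0.5011 -0.3967  0.0445] jaw az -75.87 tilt xy [-0.0002 -0.0003] F [ 0.8 -0.6 -2.8] w 0.0252 q7 [-0.64 -0.17] t 8.9
[0.0, 0.0, -0.001, -0.001, -0.001, 0.008] mm
left after round: total xyz [-0.0008  0.0004 -0.008 ]
```

View pics/w6.png

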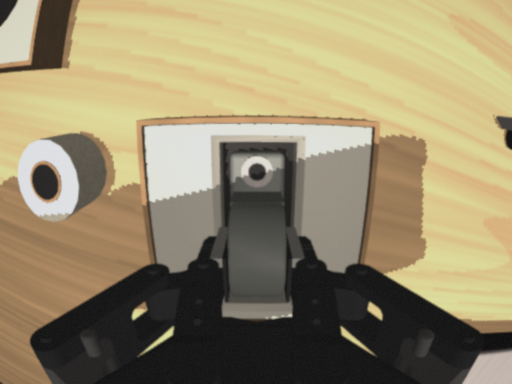

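View pics/s6.png

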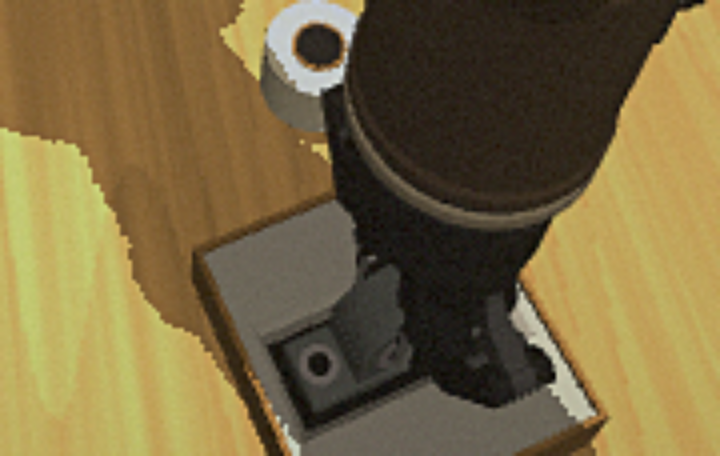

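The block is in the pocket with clearance all round, so I'll lower it the last 8 mm gently.

```bash
python3 -m jog '[[0,0,0,0,0,0.002,0],[0,0,0,0,0,0.002,0],[0,0,0,0,0,0.002,0],[0,0,0,0,0,0.001,0],[0,0,0,0,0,0.001,0],[0,0,0,0,0,0,0],[0,0,0,0,0,0,0],[0,0,0,0,0,0,0]]'; python3 plan.py .5003 -.3963 .0365 -75.8 1
```

```text
clock: 9.8
ee_pos: [0.501, -0.3964, 0.0371]
tool_rot: [-3.117, -0.386, -0.001]
ft_force: [-2.7, 3.0, 8.4]
grip_width: 0.0255
pos [ 0.501  -0.3964  0.0371] jaw az -75.87 tilt xy [-0.0006  0.0005] F [-2.7  3.   8.4] w 0.0255 q7 [-0.65 -0.17] t 9.8
[0.0, 0.0, -0.001, -0.001, -0.0, 0.001] mm
left after round: total xyz [-0.0007  0.0001 -0.0006]
```

```bash
python3 -m jog '[[0,0,0,0,0,0,55],[0,0,0,0,0,0,55],[0,0,0,0,0,0,55],[0,0,0,0,0,0,55],[0,0,0,0,0,-0.02,55],[0,0,0,0,0,-0.04,55],[0,0,0,0,0,-0.045,55],[0,0,0,0,0,-0.045,100]]'; python3 - <<'E'
from h import *
c=camera("wrist"); cv2.imwrite("pics/w7.png",c["color"])
E
python3 plan.py .49 -.08 .19 -45 8
```

```text
clock: 10.6
ee_pos: [0.5006, -0.3963, 0.1877]
tool_rot: [-3.118, -0.386, 0.001]
ft_force: [2.6, -0.0, 0.0]
grip_width: 0.0603
pos [ 0.5026 -0.3996  0.1955] jaw az -75.92 tilt xy [-0.0054 -0.0073] F [ 1.6 -3.8  5.4] w 0.0671 q7 [-0.5  -0.29] t 10.65
[0.0, 0.0, -0.067, 0.008, -0.039, 0.0] mm
[0.0, 0.0, -0.067, 0.011, -0.038, 0.0] mm
[0.0, 0.0, -0.067, 0.013, -0.038, 0.0] mm
[0.0, 0.0, -0.067, 0.016, -0.037, 0.0] mm
[0.0, 0.0, -0.067, 0.018, -0.036, 0.0] mm
[0.0, 0.0, -0.067, 0.021, -0.034, 0.0] mm
[0.0, 0.0, -0.067, 0.023, -0.033, 0.0] mm
[0.0, 0.0, -0.067, 0.025, -0.031, 0.0] mm
left after round: total xyz [-0.0126  0.3196 -0.0055]
```

View pics/w7.png

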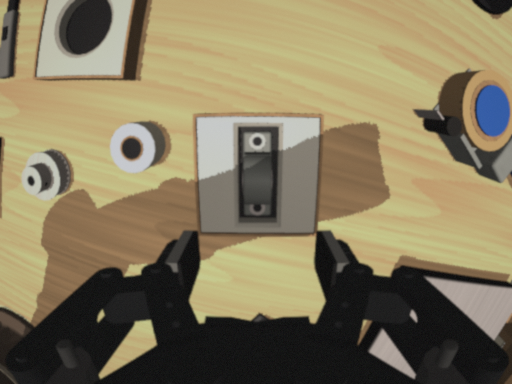

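Pillow block sits centred in its pocket at (258,175), and the roll at (136,147) is untouched. On to the motor.

```bash
python3 -m jog '[[0,0,-0.067,0.008,-0.039,0,100],[0,0,-0.067,0.011,-0.038,0,100],[0,0,-0.067,0.013,-0.038,0,100],[0,0,-0.067,0.016,-0.037,0,100],[0,0,-0.067,0.018,-0.036,0,100],[0,0,-0.067,0.021,-0.034,0,100],[0,0,-0.067,0.023,-0.033,0,100],[0,0,-0.067,0.025,-0.031,0,100]]'; python3 plan.py .427 .113 .13 5 7
```

```text
clock: 11.45
ee_pos: [0.4878, -0.075, 0.1863]
tool_rot: [2.902, 1.202, 0.001]
ft_force: [1.3, 0.2, -0.6]
grip_width: 0.0854
pos [ 0.4878 -0.075   0.1863] jaw az -45.0 tilt xy [-0.0005 -0.0002] F [ 1.3  0.2 -0.6] w 0.0854 q7 [-0.29 -0.41] t 11.45
[0.0, 0.0, -0.125, 0.013, -0.025, 0.008] mm
[0.0, 0.0, -0.125, 0.016, -0.023, 0.008] mm
[0.0, 0.0, -0.125, 0.019, -0.021, 0.008] mm
[0.0, 0.0, -0.125, 0.021, -0.019, 0.008] mm
[0.0, 0.0, -0.125, 0.023, -0.016, 0.008] mm
[0.0, 0.0, -0.125, 0.025, -0.013, 0.008] mm
[0.0, 0.0, -0.125, 0.027, -0.01, 0.008] mm
left after round: total xyz [-0.0608  0.188  -0.0563]
```

```bash
python3 -m jog '[[0,0,-0.125,0.013,-0.025,0.008,100],[0,0,-0.125,0.016,-0.023,0.008,100],[0,0,-0.125,0.019,-0.021,0.008,100],[0,0,-0.125,0.021,-0.019,0.008,100],[0,0,-0.125,0.023,-0.016,0.008,100],[0,0,-0.125,0.025,-0.013,0.008,100],[0,0,-0.125,0.025,-0.01,0.008,100],[0,0,0,0,0,0,100]]';  python3 - <<'E'
from h import *
c=camera("wrist"); cv2.imwrite("pics/w8.png",c["color"]);pickle.dump(c,open("w8.pkl","wb"))
E
python3 plan.py .427 .113 .025 5 5
```

```text
clock: 12.25
ee_pos: [0.4258, 0.1127, 0.1293]
tool_rot: [-2.112, -2.324, 0.001]
ft_force: [-0.4, -0.6, -0.0]
grip_width: 0.0854
pos [0.4267 0.1109 0.1299] jaw az 5.14 tilt xy [-0.0001  0.0009] F [ 0.5  0.4 -0.1] w 0.0854 q7 [-0.2  -0.06] t 12.3
[0.0, 0.0, 0.0, 0.0, 0.0, 0.021] mm
[0.0, 0.0, 0.0, 0.0, 0.0, 0.021] mm
[0.0, 0.0, 0.0, 0.0, 0.0, 0.021] mm
[0.0, 0.0, 0.0, 0.0, 0.0, 0.021] mm
[0.0, 0.0, 0.0, 0.0, 0.0, 0.021] mm
left after round: total xyz [ 0.0003  0.0021 -0.1049]
```

View pics/w8.png

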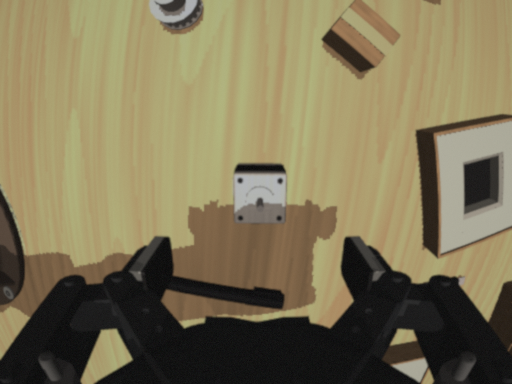

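```bash
python3 - <<'E'
from h import *
c=pickle.load(open("w8.pkl","rb"))
W=np.array([wonz(c,p,.048)[:2] for p in [(234,173),(286,173),(286,222),(234,222)]]); print(W,W.mean(0),np.degrees(np.arctan2(*(W[1]-W[0])[::-1])))
E
python3 -m jog '[[0,0,0,0.0004,0,0.02,100],[0,0,0,0.0004,0,0.02,100],[0,0,0,0.0004,0,0.02,100],[0,0,0,0.0004,0,0.02,100],[0,0,0,0.0004,0,0.015,100],[0,0,0,0,0,0.008,100],[0,0,0,0,0,0,100],[0,0,0,0,0,0,0]]' 60;python3 plan.py .427 .113 .025 5 1
```

```text
[[0.40548205 0.13171628]
 [0.44558841 0.13555691]
 [0.45056982 0.09515316]
 [0.40844287 0.09116058]] [0.42752079 0.11339673] 5.470022463992152
clock: 13.1
ee_pos: [0.4278, 0.1113, 0.0278]
tool_rot: [2.124, 2.314, 0.001]
ft_force: [-0.2, 0.0, 0.2]
grip_width: 0.0733
pos [0.4278 0.1113 0.0278] jaw az 4.9 tilt xy [ 0.0001 -0.0006] F [-0.2  0.   0.2] w 0.0733 q7 [-0.37  0.09] t 13.1
[0.0, 0.0, -0.002, 0.002, -0.001, 0.003] mm
left after round: total xyz [-0.0008  0.0017 -0.0028]
```

```bash
python3 -m jog '[[0,0,0,0.0015,0,0.002,0],[0,0,0,0,0,0,0],[0,0,0,0,0,0,0],[0,0,0,0,0,0,0],[0,0,0,0,0,0,0],[0,0,0,0,0,-0.01,0],[0,0,0,0,0,-0.03,0],[0,0,0,0,0,-0.04,0]]' 60;python3 - <<'E'
from h import *
c=camera("wrist"); cv2.imwrite("pics/w9.png",c["color"]);pickle.dump(c,open("w9.pkl","wb"))
E
python3 plan.py .6612 .1441 .125 18.3 8
```

```text
clock: 13.9
ee_pos: [0.4256, 0.1125, 0.1056]
tool_rot: [-2.122, -2.315, 0.006]
ft_force: [0.1, 0.7, -3.7]
grip_width: 0.0407
pos [0.4289 0.113  0.1112] jaw az 4.88 tilt xy [-0.0014 -0.0038] F [ 2.9 -0.3  1.7] w 0.0408 q7 [-0.24 -0.02] t 13.95
[0.0, 0.0, -0.029, 0.001, 0.029, -0.002] mm
[0.0, 0.0, -0.029, 0.001, 0.029, -0.002] mm
[0.0, 0.0, -0.029, -0.0, 0.029, -0.002] mm
[0.0, 0.0, -0.029, -0.001, 0.029, -0.002] mm
[0.0, 0.0, -0.029, -0.002, 0.029, -0.002] mm
[0.0, 0.0, -0.029, -0.003, 0.029, -0.002] mm
[0.0, 0.0, -0.029, -0.004, 0.029, -0.002] mm
[0.0, 0.0, -0.029, -0.005, 0.029, -0.002] mm
left after round: total xyz [0.2323 0.0311 0.0138]
```

View pics/w9.png

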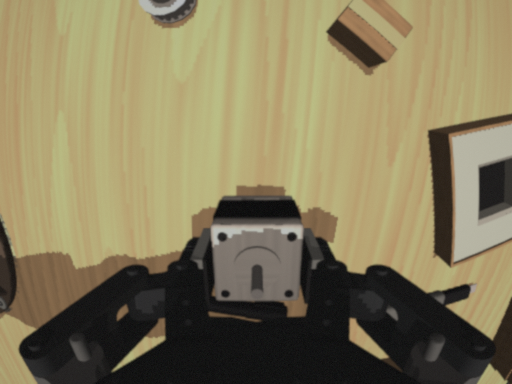

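```bash
python3 -m jog '[[0,0,-0.029,0.001,0.029,-0.002,0],[0,0,-0.029,0.001,0.029,-0.002,0],[0,0,-0.029,0,0.029,-0.002,0],[0,0,-0.029,-0.001,0.029,-0.002,0],[0,0,-0.029,-0.002,0.029,-0.002,0],[0,0,-0.029,-0.003,0.029,-0.002,0],[0,0,-0.029,-0.004,0.029,-0.002,0],[0,0,-0.029,-0.005,0.027,-0.002,0]]' ;python3 - <<'E'
from h import *
c=camera("wrist"); cv2.imwrite("pics/w10.png",c["color"]);pickle.dump(c,open("w10.pkl","wb"))
E
python3 plan.py .6612 .1441 .06 18.3 3
```

```text
clock: 14.75
ee_pos: [0.6568, 0.1437, 0.1215]
tool_rot: [-1.839, -2.547, 0.001]
ft_force: [0.9, -0.8, -4.0]
grip_width: 0.0406
pos [0.6612 0.1438 0.1221] jaw az 18.45 tilt xy [ 0.0019 -0.0039] F [ 6.5  0.7 -2. ] w 0.0412 q7 [-0.29  0.28] t 14.8
[0.0, 0.0, 0.001, 0.0, -0.0, 0.021] mm
[0.0, 0.0, 0.001, 0.0, -0.0, 0.021] mm
[0.0, 0.0, 0.001, 0.0, -0.0, 0.021] mm
left after round: total xyz [-0.      0.0003 -0.0621]
```

View pics/w10.png

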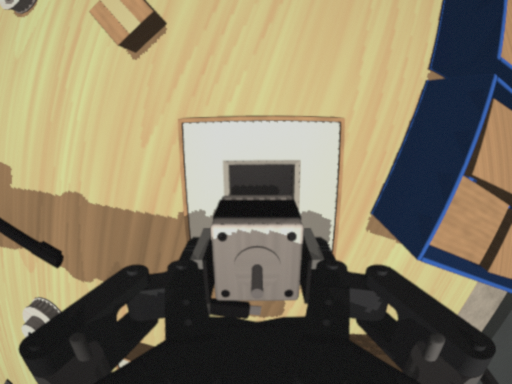

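```bash
python3 - <<'E'
from h import *
c=pickle.load(open("w10.pkl","rb"))
a=wonz(c,(180,117.5),.035);b=wonz(c,(342.5,117.5),.035);d=b-a;print(a,b,np.linalg.norm(d),np.degrees(np.arctan2(d[1],d[0])))
n=np.array([d[1],-d[0]])/np.linalg.norm(d[:2]); print((a+b)[:2]/2+.0655*n)
W=np.array([wonz(c,p,.1221-.0257+.048)[:2] for p in [(213,226),(301,226),(302,298),(214,298)]]); print(W,W.mean(0),np.degrees(np.arctan2(*(W[1]-W[0])[::-1])))
E
python3 -m jog '[[0,0,0,0,0,0.018,0],[0,0,0,0,0,0.018,0],[0,0,0,0,0,0.018,0],[0,0,0,0,0,0.01,0],[0,0,0,0,0,0.01,0],[0,0,0,0,0,0.005,0],[0,0,0,0,0,0,0],[0,0,0,0,0,0,0]]'; python3 plan.py .6612 .1441 .0377 18.3 1;python3 - <<'E'
from h import *
c=camera("wrist"); cv2.imwrite("pics/w11.png",c["color"]);pickle.dump(c,open("w11.pkl","wb"))
c=camera("side"); cv2.imwrite("pics/s11.png",cv2.resize(c["color"][90:200,250:400],None,fx=4,fy=4))
E
```

```text
[0.57901832 0.18602975 0.035     ] [0.69994464 0.22639257 0.035     ] 0.1274846402109196 18.457992032884558
[0.66021939 0.14408074]
[[0.63191688 0.15611725]
 [0.66872634 0.16830241]
 [0.68384297 0.13206014]
 [0.64237136 0.11837964]] [0.65671439 0.14371486] 18.316268634859973
clock: 15.6
ee_pos: [0.6564, 0.1435, 0.0428]
tool_rot: [1.84, 2.546, 0.001]
ft_force: [0.2, -0.1, -3.3]
grip_width: 0.0409
pos [0.6564 0.1435 0.0428] jaw az 18.27 tilt xy [ 0.0001 -0.0006] F [ 0.2 -0.1 -3.3] w 0.0409 q7 [-0.34  0.31] t 15.6
[0.0, 0.0, -0.0, -0.001, 0.005, 0.005] mm
left after round: total xyz [ 0.0048  0.0006 -0.0051]
```

View pics/w11.png

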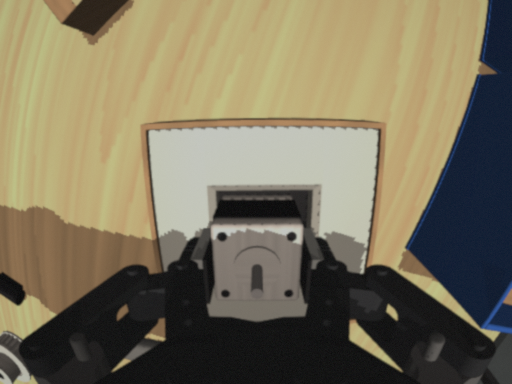

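View pics/s11.png

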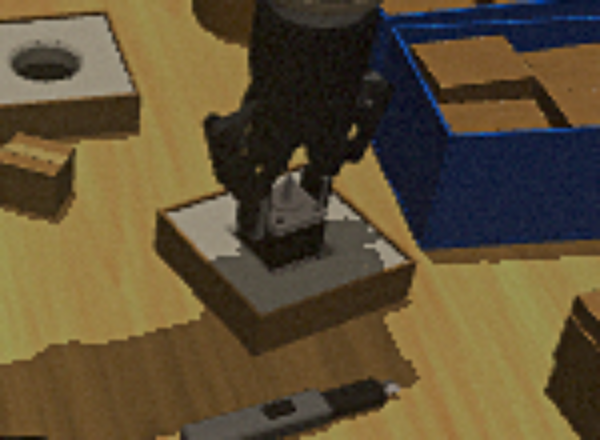

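```bash
python3 -m jog '[[0,0,0,0,0.002,0,0],[0,0,0,0,0.002,0,0],[0,0,0,0,0,0.001,0],[0,0,0,0,0,0.002,0],[0,0,0,0,0,0.001,0],[0,0,0,0,0,0.001,0],[0,0,0,0,0,0,0],[0,0,0,0,0,0,0]]'; python3 plan.py .6612 .1441 .0377 18.3 1
```

```text
clock: 16.5
ee_pos: [0.6598, 0.1447, 0.0381]
tool_rot: [-1.84, -2.546, -0.0]
ft_force: [-3.4, 0.4, 6.0]
grip_width: 0.0405
pos [0.6598 0.1447 0.0381] jaw az 18.27 tilt xy [-0.0005  0.    ] F [-3.4  0.4  6. ] w 0.0405 q7 [-0.34  0.31] t 16.5
[0.0, 0.0, -0.001, -0.001, 0.001, 0.0] mm
left after round: total xyz [ 0.0014 -0.0006 -0.0004]
```

```bash
python3 -m jog '[[0,0,0,0,0,0,72],[0,0,0,0,0,0,72],[0,0,0,0,0,0,72],[0,0,0,0,0,0,72],[0,0,0,0,0,-0.02,72],[0,0,0,0,0,-0.04,72],[0,0,0,0,0,-0.045,72],[0,0,0,0,0,-0.045,100]]'; python3 - <<'E'
from h import *
c=camera("wrist"); cv2.imwrite("pics/w12.png",c["color"])
E
python3 plan.py .44 -.12 .15 -15 8
```

```text
clock: 17.3
ee_pos: [0.6596, 0.1446, 0.1887]
tool_rot: [-1.841, -2.546, 0.001]
ft_force: [0.8, 0.4, -0.3]
grip_width: 0.0745
pos [0.6635 0.1448 0.1973] jaw az 18.25 tilt xy [ 0.0006 -0.0105] F [ 3.  -1.1  5.6] w 0.0805 q7 [-0.26  0.25] t 17.35
[0.0, 0.0, 0.073, -0.023, -0.037, 0.006] mm
[0.0, 0.0, 0.073, -0.025, -0.035, 0.006] mm
[0.0, 0.0, 0.073, -0.028, -0.033, 0.006] mm
[0.0, 0.0, 0.073, -0.03, -0.031, 0.006] mm
[0.0, 0.0, 0.073, -0.032, -0.029, 0.006] mm
[0.0, 0.0, 0.073, -0.034, -0.027, 0.006] mm
[0.0, 0.0, 0.073, -0.036, -0.024, 0.006] mm
[0.0, 0.0, 0.073, -0.038, -0.021, 0.006] mm
left after round: total xyz [-0.2235 -0.2648 -0.0473]
```

View pics/w12.png

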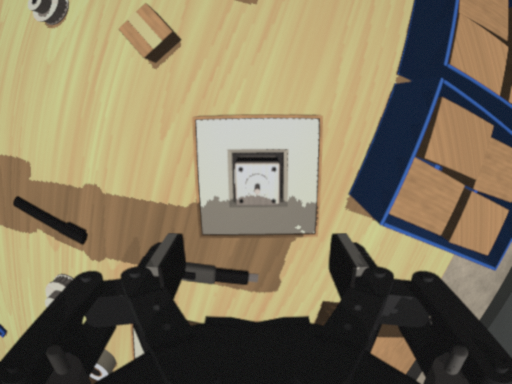

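Motor is in its pocket at (258,180), upright. Next, the large pulley.

```bash
python3 -m jog '[[0,0,0.073,-0.023,-0.037,0.006,100],[0,0,0.073,-0.025,-0.035,0.006,100],[0,0,0.073,-0.028,-0.033,0.006,100],[0,0,0.073,-0.03,-0.031,0.006,100],[0,0,0.073,-0.032,-0.029,0.006,100],[0,0,0.073,-0.034,-0.027,0.006,100],[0,0,0.073,-0.036,-0.024,0.006,100],[0,0,0.073,-0.036,-0.021,0.006,100]]'; python3 - <<'E'
from h import *
c=camera("wrist"); cv2.imwrite("pics/w13.png",c["color"]);pickle.dump(c,open("w13.pkl","wb"))
E
python3 plan.py .4365 -.127 .06 -15 4
```

```text
clock: 18.15
ee_pos: [0.4352, -0.1186, 0.1392]
tool_rot: [2.498, 1.904, 0.001]
ft_force: [0.5, -0.7, 0.2]
grip_width: 0.0853
pos [ 0.4296 -0.1235  0.1384] jaw az -16.0 tilt xy [0.0017 0.0028] F [-7.  -4.8 -1.6] w 0.0852 q7 [-0.26  0.18] t 18.2
[0.0, 0.0, -0.004, -0.0, 0.002, 0.02] mm
[0.0, 0.0, -0.004, -0.0, 0.002, 0.02] mm
[0.0, 0.0, -0.004, -0.0, 0.002, 0.02] mm
[0.0, 0.0, -0.004, -0.0, 0.002, 0.02] mm
left after round: total xyz [ 0.0069 -0.0035 -0.0784]
```

View pics/w13.png

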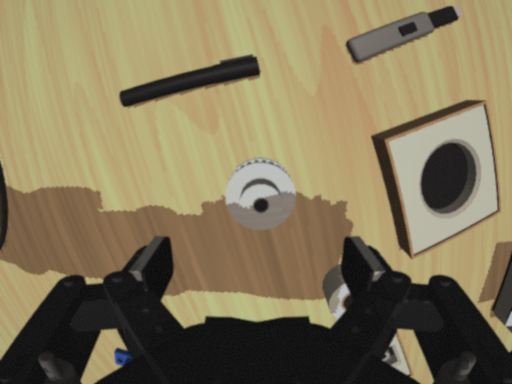

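```bash
python3 - <<'E'
from h import *
c=pickle.load(open("w13.pkl","rb"))
print("hub",wonz(c,(261,204.5),.048),"rim",wonz(c,(260.5,194),.026))
W=np.array([wonz(c,p,.035)[:2] for p in [(386,142),(486,101),(499,211),(412,255)]]); print(W,W.mean(0))
E
python3 plan.py .4365 -.127 .06 -15 4
```

```text
hub [ 0.43553786 -0.12739667  0.048     ] rim [ 0.43611394 -0.12477694  0.026     ]
[[ 0.55705074 -0.10570568]
 [ 0.68605165 -0.08892548]
 [ 0.69816701 -0.21651851]
 [ 0.5716767  -0.228451  ]] [ 0.62823653 -0.15990017]
pos [ 0.4296 -0.1235  0.1384] jaw az -16.0 tilt xy [0.0017 0.0028] F [-7.  -4.8 -1.6] w 0.0852 q7 [-0.26  0.18] t 18.2
[0.0, 0.0, -0.004, -0.0, 0.002, 0.02] mm
[0.0, 0.0, -0.004, -0.0, 0.002, 0.02] mm
[0.0, 0.0, -0.004, -0.0, 0.002, 0.02] mm
[0.0, 0.0, -0.004, -0.0, 0.002, 0.02] mm
left after round: total xyz [ 0.0069 -0.0035 -0.0784]
```

```bash
python3 -m jog '[[0,0,-0.004,0,0.002,0.02,100],[0,0,-0.004,0,0.002,0.02,100],[0,0,-0.004,0,0.001,0.02,100],[0,0,-0.004,0,0.001,0.018,100],[0,0,0,0,0,0,100],[0,0,0,0,0,0,100],[0,0,0,0,0,0,100],[0,0,0,0,0,0,100]]'; python3 plan.py .4363 -.1267 .0275 -15 3
```

```text
clock: 19.0
ee_pos: [0.4428, -0.119, 0.0621]
tool_rot: [2.479, 1.928, 0.002]
ft_force: [-0.5, 0.9, -0.3]
grip_width: 0.0854
pos [ 0.4428 -0.119   0.0621] jaw az -14.26 tilt xy [-0.0004 -0.0016] F [-0.5  0.9 -0.3] w 0.0854 q7 [-0.41  0.32] t 19.0
[0.0, 0.0, 0.004, -0.003, -0.001, 0.012] mm
[0.0, 0.0, 0.004, -0.003, -0.001, 0.012] mm
[0.0, 0.0, 0.004, -0.003, -0.001, 0.012] mm
left after round: total xyz [-0.0065 -0.0077 -0.0346]
```

```bash
python3 -m jog '[[0,0,0.004,-0.003,-0.0015,0.01,100],[0,0,0.004,-0.003,-0.0015,0.01,100],[0,0,0.004,-0.003,-0.0015,0.01,100],[0,0,0,0,0,0.003,100],[0,0,0,0,0,0,100],[0,0,0,0,0,0,100],[0,0,0,0,0,0,100],[0,0,0,0,0,0,100]]'; python3 plan.py .4363 -.1267 .0275 -15 1
```

```text
clock: 19.8
ee_pos: [0.4358, -0.1265, 0.0285]
tool_rot: [2.491, 1.913, 0.001]
ft_force: [0.0, -0.2, 0.1]
grip_width: 0.0855
pos [ 0.4358 -0.1265  0.0285] jaw az -14.95 tilt xy [-0.0002 -0.0005] F [ 0.  -0.2  0.1] w 0.0855 q7 [-0.47  0.39] t 19.8
[0.0, 0.0, 0.001, -0.0, 0.001, 0.001] mm
left after round: total xyz [ 0.0005 -0.0002 -0.001 ]
```

```bash
python3 -m jog '[[0,0,0,0,0,0.001,0],[0,0,0,0,0,0,0],[0,0,0,0,0,0,0],[0,0,0,0,0,0,0],[0,0,0,0,0,0,0],[0,0,0,0,0,0,0],[0,0,0,0,0,-0.005,0],[0,0,0,0,0,-0.01,0]]' 60; python3 plan.py .4363 -.1267 .0275 -15 1;python3 - <<'E'
from h import *
c=camera("wrist"); cv2.imwrite("pics/w14.png",c["color"]);pickle.dump(c,open("w14.pkl","wb"))
E
```

```text
clock: 20.6
ee_pos: [0.4349, -0.1265, 0.0423]
tool_rot: [-2.491, -1.913, 0.002]
ft_force: [0.7, -0.5, -1.4]
grip_width: 0.034
pos [ 0.4349 -0.1265  0.0423] jaw az -14.97 tilt xy [0.0002 0.0014] F [ 0.7 -0.5 -1.4] w 0.034 q7 [-0.44  0.36] t 20.6
[0.0, 0.0, 0.001, 0.0, 0.001, 0.015] mm
left after round: total xyz [ 0.0014 -0.0002 -0.0148]
```

View pics/w14.png

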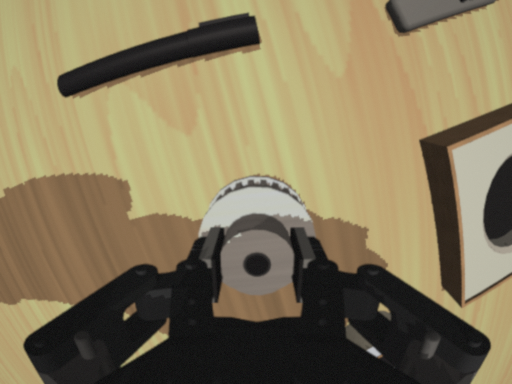

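```bash
python3 -m jog '[[0,0,0,0,0,-0.035,0],[0,0,0,0,0,-0.035,0],[0,0,0,0,0,0,0],[0,0,0,0,0,0,0],[0,0,0,0,0,0,0],[0,0,0,0,0,0,0],[0,0,0,0,0,0,0],[0,0,0,0,0,0,0]]'; python3 plan.py .6287 -.1594 .11 -14 6
```

```text
clock: 21.45
ee_pos: [0.4352, -0.1266, 0.1118]
tool_rot: [-2.491, -1.913, 0.001]
ft_force: [0.0, 0.2, -2.2]
grip_width: 0.0338
pos [ 0.4352 -0.1266  0.1118] jaw az -14.97 tilt xy [0.0004 0.001 ] F [ 0.   0.2 -2.2] w 0.0338 q7 [-0.32  0.25] t 21.45
[0.0, 0.0, -0.003, 0.003, 0.033, 0.0] mm
[0.0, 0.0, -0.003, 0.003, 0.033, 0.0] mm
[0.0, 0.0, -0.003, 0.003, 0.033, 0.0] mm
[0.0, 0.0, -0.003, 0.003, 0.033, 0.0] mm
[0.0, 0.0, -0.003, 0.003, 0.033, 0.0] mm
[0.0, 0.0, -0.003, 0.003, 0.033, 0.0] mm
left after round: total xyz [ 0.1935 -0.0328 -0.0018]
```

```bash
python3 -m jog '[[0,0,-0.003,0.003,0.033,0,0],[0,0,-0.003,0.003,0.033,0,0],[0,0,-0.003,0.003,0.033,0,0],[0,0,-0.003,0.003,0.033,0,0],[0,0,-0.003,0.003,0.033,0,0],[0,0,-0.003,0.003,0.03,0,0],[0,0,0,0,0,0,0],[0,0,0,0,0,0,0]]';python3 - <<'E'
from h import *
c=camera("wrist"); cv2.imwrite("pics/w15.png",c["color"]);pickle.dump(c,open("w15.pkl","wb"))
E
python3 plan.py .6287 -.1594 .05 -14 6
```

```text
clock: 22.25
ee_pos: [0.6285, -0.1583, 0.1113]
tool_rot: [-2.474, -1.935, 0.002]
ft_force: [-0.7, 0.1, -1.7]
grip_width: 0.034
pos [ 0.6278 -0.1582  0.1115] jaw az -13.95 tilt xy [0.0004 0.0019] F [-0.2 -0.  -1.5] w 0.0335 q7 [-0.41  0.28] t 22.3
[0.0, 0.0, 0.0, -0.0, 0.0, 0.01] mm
[0.0, 0.0, 0.0, -0.0, 0.0, 0.01] mm
[0.0, 0.0, 0.0, -0.0, 0.0, 0.01] mm
[0.0, 0.0, 0.0, -0.0, 0.0, 0.01] mm
[0.0, 0.0, 0.0, -0.0, 0.0, 0.01] mm
[0.0, 0.0, 0.0, -0.0, 0.0, 0.01] mm
left after round: total xyz [ 0.0009 -0.0012 -0.0615]
```

View pics/w15.png

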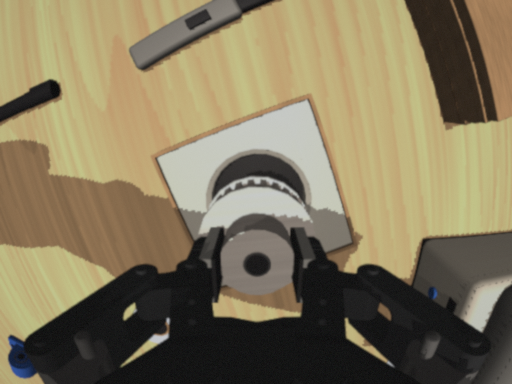

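```bash
python3 - <<'E'
from h import *
c=pickle.load(open("w15.pkl","rb"))
W=np.array([wonz(c,p,.035)[:2] for p in [(155.5,158),(308.5,96.5),(354.5,244)]]); print(W,(W[0]+W[2])/2,np.linalg.norm(W[0]-W[1]),np.linalg.norm(W[2]-W[1]))
print("bore",wonz(c,(258,264),.1115-.0277+.048))
E
python3 -m jog '[[0,0,0,-0.0005,0,0.014,0],[0,0,0,-0.0005,0.0005,0.014,0],[0,0,0,0,0,0.014,0],[0,0,0,0,0,0.01,0],[0,0,0,0,0,0.007,0],[0,0,0,0,0,0.005,0],[0,0,0,0,0,0,0],[0,0,0,0,0,0,0]]'
python3 plan.py .6287 -.1594 .04 -14 1;python3 - <<'E'
from h import *
c=camera("wrist"); cv2.imwrite("pics/w16.png",c["color"]);pickle.dump(c,open("w16.pkl","wb"))
E
```

```text
[[ 0.55935285 -0.1059541 ]
 [ 0.68351661 -0.09001489]
 [ 0.69853799 -0.21615308]] [ 0.62894542 -0.16105359] 0.1251826656120724 0.12702946147029961
bore [ 0.6279227  -0.15919694  0.1318    ]
clock: 23.1
ee_pos: [0.6293, -0.1593, 0.0486]
tool_rot: [2.474, 1.935, 0.0]
ft_force: [-0.2, 0.0, -1.1]
grip_width: 0.0335
pos [ 0.6293 -0.1593  0.0486] jaw az -13.93 tilt xy [-0.     -0.0005] F [-0.2  0.  -1.1] w 0.0335 q7 [-0.46  0.32] t 23.1
[0.0, 0.0, 0.001, -0.0, -0.001, 0.009] mm
left after round: total xyz [-0.0006 -0.0001 -0.0086]
```

View pics/w16.png

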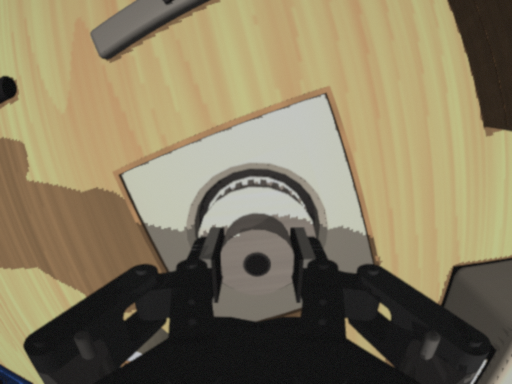

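Concentric with the pocket. I'll lower it the rest of the way.

```bash
python3 -m jog '[[0,0,0,0,0,0.003,0],[0,0,0,0,0,0.002,0],[0,0,0,0,0,0.002,0],[0,0,0,0,0,0.001,0],[0,0,0,0,0,0.001,0],[0,0,0,0,0,0.001,0],[0,0,0,0,0,0,0],[0,0,0,0,0,0,0]]'
python3 plan.py .6287 -.1594 .04 -14 1
```

```text
clock: 23.95
ee_pos: [0.629, -0.1591, 0.0398]
tool_rot: [-2.474, -1.935, -0.001]
ft_force: [-5.7, 2.8, 13.7]
grip_width: 0.0342
pos [ 0.629  -0.1591  0.0398] jaw az -13.94 tilt xy [-0.0009 -0.0002] F [-5.7  2.8 13.7] w 0.0342 q7 [-0.47  0.33] t 23.95
[0.0, 0.0, 0.001, -0.0, -0.0, -0.0] mm
left after round: total xyz [-0.0003 -0.0003  0.0002]
```

```bash
python3 -m jog '[[0,0,0,0,0,0,65],[0,0,0,0,0,0,65],[0,0,0,0,0,0,65],[0,0,0,0,0,0,65],[0,0,0,0,0,-0.02,65],[0,0,0,0,0,-0.04,65],[0,0,0,0,0,-0.045,65],[0,0,0,0,0,-0.045,100]]'; python3 - <<'E'
from h import *
c=camera("wrist"); cv2.imwrite("pics/w17.png",c["color"])
E
python3 plan.py .52 .08 .19 10 8
```

```text
clock: 24.75
ee_pos: [0.6286, -0.1591, 0.1896]
tool_rot: [-2.474, -1.935, 0.001]
ft_force: [0.4, -0.6, -0.4]
grip_width: 0.0684
pos [ 0.6321 -0.1609  0.1977] jaw az -13.97 tilt xy [-0.0003 -0.0096] F [ 4.  -1.6  5.3] w 0.0754 q7 [-0.35  0.24] t 24.8
[0.0, 0.0, -0.052, 0.026, -0.021, 0.001] mm
[0.0, 0.0, -0.052, 0.027, -0.019, 0.001] mm
[0.0, 0.0, -0.052, 0.028, -0.018, 0.001] mm
[0.0, 0.0, -0.052, 0.029, -0.017, 0.001] mm
[0.0, 0.0, -0.052, 0.03, -0.015, 0.001] mm
[0.0, 0.0, -0.052, 0.03, -0.013, 0.001] mm
[0.0, 0.0, -0.052, 0.031, -0.012, 0.001] mm
[0.0, 0.0, -0.052, 0.032, -0.01, 0.001] mm
left after round: total xyz [-0.1121  0.2409 -0.0077]
```

View pics/w17.png

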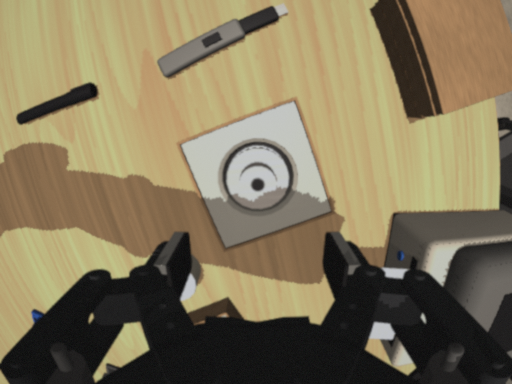

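Large pulley is concentric in its pocket at (258,180). Last, the small pulley.

```bash
python3 -m jog '[[0,0,-0.052,0.026,-0.021,0.001,100],[0,0,-0.052,0.027,-0.019,0.001,100],[0,0,-0.052,0.028,-0.018,0.001,100],[0,0,-0.052,0.029,-0.017,0.001,100],[0,0,-0.052,0.03,-0.015,0.001,100],[0,0,-0.052,0.03,-0.013,0.001,100],[0,0,-0.052,0.031,-0.012,0.001,100],[0,0,-0.052,0.032,-0.01,0.001,100]]'; python3 plan.py .345 .265 .14 38 7
```

```text
clock: 25.6
ee_pos: [0.517, 0.0839, 0.1801]
tool_rot: [2.019, 2.407, 0.0]
ft_force: [0.8, 0.8, 0.4]
grip_width: 0.0855
pos [0.517  0.0839 0.1801] jaw az 10.02 tilt xy [-0.0001 -0.0002] F [0.8 0.8 0.4] w 0.0855 q7 [-0.21  0.13] t 25.6
[0.0, 0.0, -0.07, 0.03, -0.02, 0.006] mm
[0.0, 0.0, -0.07, 0.031, -0.018, 0.006] mm
[0.0, 0.0, -0.07, 0.032, -0.015, 0.006] mm
[0.0, 0.0, -0.07, 0.033, -0.013, 0.006] mm
[0.0, 0.0, -0.07, 0.034, -0.011, 0.006] mm
[0.0, 0.0, -0.07, 0.035, -0.008, 0.006] mm
[0.0, 0.0, -0.07, 0.035, -0.006, 0.006] mm
left after round: total xyz [-0.172   0.1811 -0.0401]
```

```bash
python3 -m jog '[[0,0,-0.07,0.03,-0.02,0.006,100],[0,0,-0.07,0.031,-0.018,0.006,100],[0,0,-0.07,0.032,-0.015,0.006,100],[0,0,-0.07,0.033,-0.013,0.006,100],[0,0,-0.07,0.034,-0.011,0.006,100],[0,0,-0.07,0.035,-0.008,0.006,100],[0,0,-0.07,0.02,-0.004,0.004,100],[0,0,0,0,0,0,100]]'; python3 - <<'E'
from h import *
c=camera("wrist"); cv2.imwrite("pics/w18.png",c["color"]);pickle.dump(c,open("w18.pkl","wb"))
E
python3 plan.py .338 .2765 .06 38 4
```

```text
clock: 26.4
ee_pos: [0.3537, 0.2544, 0.1398]
tool_rot: [-1.367, -2.827, 0.001]
ft_force: [0.3, 0.5, -0.4]
grip_width: 0.0859
pos [0.3552 0.2532 0.1401] jaw az 38.15 tilt xy [-0.      0.0003] F [ 0.1 -0.1  0.1] w 0.0854 q7 [-0.11  0.05] t 26.45
[0.0, 0.0, 0.001, 0.007, 0.0, 0.02] mm
[0.0, 0.0, 0.001, 0.007, 0.0, 0.02] mm
[0.0, 0.0, 0.001, 0.007, 0.0, 0.02] mm
[0.0, 0.0, 0.001, 0.007, 0.0, 0.02] mm
left after round: total xyz [-0.0172  0.0233 -0.0801]
```

View pics/w18.png

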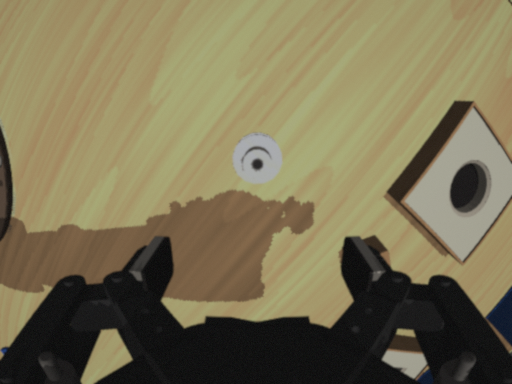

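```bash
python3 - <<'E'
from h import *
c=pickle.load(open("w18.pkl","rb"))
print("hub",wonz(c,(258,164),.048),"rim",wonz(c,(257.5,158),.026))
W=np.array([wonz(c,p,.035)[:2] for p in [(473,103),(463,261)]]); print(W,W.mean(0))
cv2.imwrite("pics/w18b.png",cv2.resize(c["color"][90:275,372:512],None,fx=3.2,fy=3.2))
E
```

```text
hub [0.33820661 0.27537047 0.048     ] rim [0.33711967 0.27615869 0.026     ]
[[0.46620961 0.45960104]
 [0.59299314 0.33640144]] [0.52960138 0.39800124]
```

View pics/w18b.png

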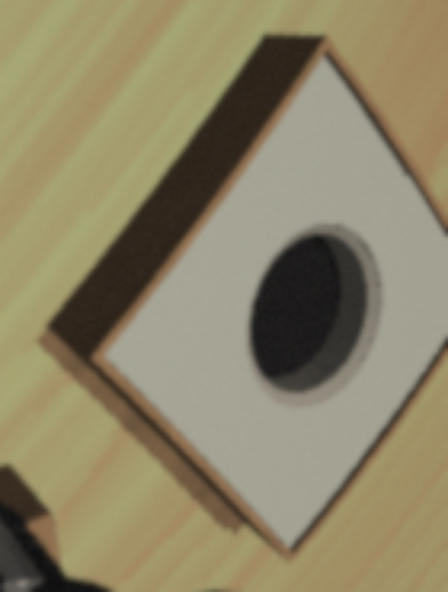

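```bash
python3 -m jog '[[0,0,0,0.008,0,0.02,100],[0,0,0,0.008,0,0.02,100],[0,0,0,0.008,0,0.02,100],[0,0,0,0.0045,0,0.02,100],[0,0,0,0,0,0,100],[0,0,0,0,0,0,100],[0,0,0,0,0,0,100],[0,0,0,0,0,0,100]]'; python3 plan.py .338 .2758 .0275 38 1
```

```text
clock: 27.25
ee_pos: [0.3392, 0.2752, 0.0612]
tool_rot: [1.379, 2.822, 0.003]
ft_force: [0.5, 0.1, 1.0]
grip_width: 0.0854
pos [0.3392 0.2752 0.0612] jaw az 37.93 tilt xy [-0.0002 -0.0018] F [0.5 0.1 1. ] w 0.0854 q7 [-0.19  0.06] t 27.25
[0.0, 0.0, -0.001, 0.001, -0.001, 0.034] mm
left after round: total xyz [-0.0012  0.0006 -0.0337]
```

```bash
python3 -m jog '[[0,0,0,0.0005,-0.0005,0.012,100],[0,0,0,0.0005,0,0.012,100],[0,0,0,0,0,0.009,100],[0,0,0,0,0,0,100],[0,0,0,0,0,0,60],[0,0,0,0,0,0,0],[0,0,0,0,0,0,0],[0,0,0,0,0,0,0]]' 40; python3 plan.py .338 .2758 .0275 38 1
```

```text
clock: 28.05
ee_pos: [0.3374, 0.2758, 0.0276]
tool_rot: [1.378, 2.823, 0.001]
ft_force: [0.5, -0.2, 0.2]
grip_width: 0.0283
pos [0.3374 0.2758 0.0276] jaw az 37.98 tilt xy [-0.0001 -0.0006] F [ 0.5 -0.2  0.2] w 0.0283 q7 [-0.22  0.09] t 28.05
[0.0, 0.0, -0.0, -0.0, 0.0, 0.0] mm
left after round: total xyz [ 0.0006 -0.     -0.0001]
```

```bash
python3 -m jog '[[0,0,0,0,0,0,0],[0,0,0,0,0,0,0],[0,0,0,0,0,0,0],[0,0,0,0,0,-0.005,0],[0,0,0,0,0,-0.02,0],[0,0,0,0,0,-0.03,0],[0,0,0,0,0,-0.03,0],[0,0,0,0,0,0,0]]' 40;  python3 - <<'E'
from h import *
c=camera("wrist"); cv2.imwrite("pics/w19.png",c["color"]);pickle.dump(c,open("w19.pkl","wb"))
E
python3 plan.py .5308 .3976 .112 37 6
```

```text
clock: 28.85
ee_pos: [0.3388, 0.277, 0.1155]
tool_rot: [1.377, 2.822, 0.009]
ft_force: [0.2, 0.5, -0.3]
grip_width: 0.0227
pos [0.338  0.2766 0.114 ] jaw az 37.99 tilt xy [-0.001  -0.0039] F [-0.2 -0.6 -0.8] w 0.0225 q7 [-0.14  0.01] t 28.9
[0.0, 0.0, 0.003, -0.004, 0.038, 0.0] mm
[0.0, 0.0, 0.003, -0.004, 0.038, 0.0] mm
[0.0, 0.0, 0.003, -0.004, 0.038, 0.0] mm
[0.0, 0.0, 0.003, -0.004, 0.038, 0.0] mm
[0.0, 0.0, 0.003, -0.003, 0.038, 0.0] mm
[0.0, 0.0, 0.003, -0.003, 0.038, 0.0] mm
left after round: total xyz [ 0.1928  0.121  -0.002 ]
```

View pics/w19.png

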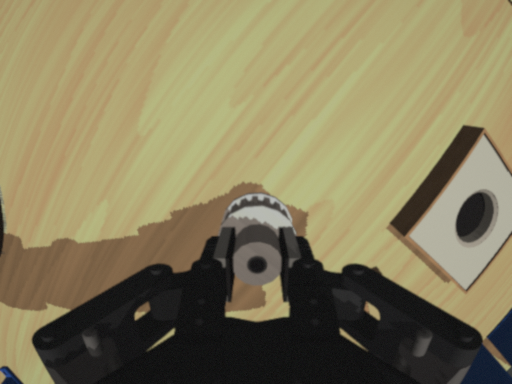

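Held. Now over to the small round box.

```bash
python3 -m jog '[[0,0,0.003,-0.004,0.038,0,0],[0,0,0.003,-0.004,0.038,0,0],[0,0,0.003,-0.004,0.038,0,0],[0,0,0.003,-0.004,0.038,0,0],[0,0,0.003,-0.003,0.038,0,0],[0,0,0.003,-0.003,0.036,0,0],[0,0,0,0,0,0,0],[0,0,0,0,0,0,0]]';  python3 - <<'E'
from h import *
c=camera("wrist"); cv2.imwrite("pics/w20.png",c["color"]);pickle.dump(c,open("w20.pkl","wb"))
E
python3 plan.py .5308 .3976 .05 37 1
```

```text
clock: 29.7
ee_pos: [0.5294, 0.3954, 0.1104]
tool_rot: [-1.403, -2.81, 0.004]
ft_force: [-0.1, 0.8, -0.2]
grip_width: 0.0226
pos [0.5288 0.395  0.1107] jaw az 36.94 tilt xy [0.0002 0.0029] F [-0.1  0.2 -0.5] w 0.0225 q7 [-0.22  0.11] t 29.75
[0.0, 0.0, -0.001, 0.001, 0.003, 0.061] TOO FAR
left after round: total xyz [ 0.002   0.0026 -0.0607]
```

View pics/w20.png

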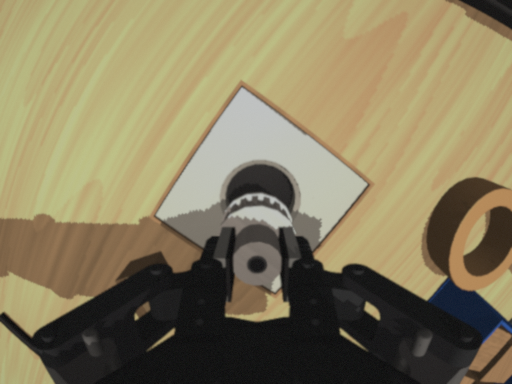

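```bash
python3 - <<'E'
from h import *
c=pickle.load(open("w20.pkl","rb"))
W=np.array([wonz(c,p,.035)[:2] for p in [(153.5,217),(241,82),(370,183.5)]]); print(W,(W[0]+W[2])/2,np.linalg.norm(W[0]-W[1]),np.linalg.norm(W[2]-W[1]))
E
python3 -m jog '[[0,0,0,0.0005,0.001,0.014,0],[0,0,0,0,0.001,0.014,0],[0,0,0,0,0,0.014,0],[0,0,0,0,0,0.01,0],[0,0,0,0,0,0.006,0],[0,0,0,0,0,0.004,0],[0,0,0,0,0,0,0],[0,0,0,0,0,0,0]]'
python3 plan.py .5308 .3976 .04 37 1;python3 - <<'E'
from h import *
c=camera("wrist"); cv2.imwrite("pics/w21.png",c["color"]);pickle.dump(c,open("w21.pkl","wb"))
E
```

```text
[[0.46989326 0.33302475]
 [0.46605693 0.46027457]
 [0.59271626 0.46081975]] [0.53130476 0.39692225] 0.12730763223488675 0.1266604977551404
clock: 30.55
ee_pos: [0.5314, 0.3977, 0.0507]
tool_rot: [1.403, 2.811, 0.001]
ft_force: [-0.1, 0.3, -1.0]
grip_width: 0.022
pos [0.5314 0.3977 0.0507] jaw az 36.95 tilt xy [-0.     -0.0007] F [-0.1  0.3 -1. ] w 0.022 q7 [-0.25  0.13] t 30.55
[0.0, 0.0, -0.001, 0.0, -0.001, 0.011] mm
left after round: total xyz [-0.0006 -0.0001 -0.0107]
```

View pics/w21.png

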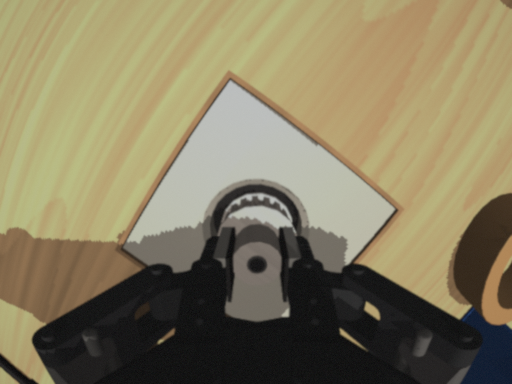

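```bash
python3 -m jog '[[0,0,0,0,0,0.004,0],[0,0,0,0,0,0.003,0],[0,0,0,0,0,0.002,0],[0,0,0,0,0,0.001,0],[0,0,0,0,0,0.001,0],[0,0,0,0,0,0.0005,0],[0,0,0,0,0,0,0],[0,0,0,0,0,0,0]]'
python3 plan.py .5308 .3976 .04 37 1
```

```text
clock: 31.4
ee_pos: [0.531, 0.3975, 0.0398]
tool_rot: [-1.403, -2.81, -0.0]
ft_force: [-3.6, -2.6, 9.8]
grip_width: 0.0225
pos [0.531  0.3975 0.0398] jaw az 36.94 tilt xy [-0.0004 -0.    ] F [-3.6 -2.6  9.8] w 0.0225 q7 [-0.25  0.13] t 31.4
[0.0, 0.0, -0.001, 0.0, -0.0, -0.0] mm
left after round: total xyz [-0.0002  0.0001  0.0002]
```

```bash
python3 -m jog '[[0,0,0,0,0,0,50],[0,0,0,0,0,0,50],[0,0,0,0,0,0,50],[0,0,0,0,0,0,50],[0,0,0,0,0,-0.02,50],[0,0,0,0,0,-0.04,50],[0,0,0,0,0,-0.045,50],[0,0,0,0,0,-0.045,100]]'; python3 - <<'E'
from h import *
c=camera("wrist"); cv2.imwrite("pics/w22.png",c["color"])
E
python3 plan.py .35 .50 .25 50 6
```

```text
clock: 32.2
ee_pos: [0.5308, 0.3973, 0.1901]
tool_rot: [-1.403, -2.811, 0.001]
ft_force: [0.5, 0.7, 0.2]
grip_width: 0.0558
pos [0.5341 0.3993 0.1987] jaw az 36.92 tilt xy [-0.0006 -0.0105] F [3.5 1.2 6. ] w 0.0633 q7 [-0.19  0.09] t 32.25
[0.0, 0.0, -0.038, 0.032, -0.014, -0.009] mm
[0.0, 0.0, -0.038, 0.032, -0.013, -0.009] mm
[0.0, 0.0, -0.038, 0.033, -0.012, -0.009] mm
[0.0, 0.0, -0.038, 0.033, -0.011, -0.009] mm
[0.0, 0.0, -0.038, 0.034, -0.009, -0.009] mm
[0.0, 0.0, -0.038, 0.034, -0.008, -0.009] mm
left after round: total xyz [-0.1841  0.1007  0.0513]
```

View pics/w22.png

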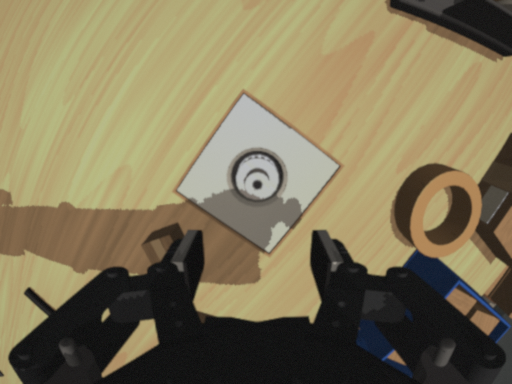

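The small pulley is in, centred at (258,178). I'll move the arm clear and check everything with the fixed cameras.

```bash
python3 -m jog '[[0,0,-0.038,0.032,-0.014,-0.009,100],[0,0,-0.038,0.032,-0.013,-0.009,100],[0,0,-0.038,0.033,-0.012,-0.009,100],[0,0,-0.038,0.033,-0.011,-0.009,100],[0,0,-0.038,0.034,-0.009,-0.009,100],[0,0,-0.038,0.034,-0.008,-0.009,100],[0,0,0,0,0,0,100],[0,0,0,0,0,0,100]]'; python3 - <<'E'
from fit import *
res=pickle.load(open("res.pkl","rb")); V={}
for n in("scene","side"):
    V[n]=camera(n); cv2.imwrite(f"pics/z_{n}.png",V[n]["color"])
for k in ["label_roll","small_carton"]:
    vs=[]
    for n in V:
        m=masks_of(V[n],k); u=proj(V[n],[[*res[k][:2],.02]])[0]
        m=[q for q in m if q["box"][0]-3<u[0]<q["box"][2]+3 and q["box"][1]-3<u[1]<q["box"][3]+3]
        if m: vs.append((V[n],m[0]["pixels"]))
        else: print("none",n,k)
    if vs: print(k,len(vs),fit(k,vs,res[k][:2]),res[k])
# predicted model of parts at pocket floor
place={"pillow_block":(.5005,-.396,np.radians(14.2)),"motor":(.6605,.1443,np.radians(18.3)),"pulley_large":(.629,-.1592,0),"pulley_small":(.531,.3975,0)}
for n in V:
    im=cv2.resize(V[n]["color"],None,fx=S,fy=S,interpolation=cv2.INTER_CUBIC); t=[]
    for k in place:
        cn,_=cv2.findContours(sil(V[n],k,place[k],.012),cv2.RETR_EXTERNAL,cv2.CHAIN_APPROX_NONE); o=im.copy();cv2.drawContours(o,cn,-1,(0,0,255),1)
        u=np.int32(proj(V[n],[[*place[k][:2],.03]])[0]*S); a=o[max(u[1]-130,0):u[1]+130,max(u[0]-150,0):u[0]+150]; t.append(cv2.resize(a,(390,290)))
    cv2.imwrite(f"pics/zc_{n}.png",np.vstack([np.hstack(t[:2]),np.hstack(t[2:])]))
print(sense()["ft_force"],sense()["clock"],sense()["ee_pos"])
E
```

```text
clock: 33.05
ee_pos: [0.3469, 0.4994, 0.2428]
tool_rot: [-1.071, -2.953, -0.001]
ft_force: [1.1, -0.5, 0.6]
grip_width: 0.0852
label_roll 2 (array([ 0.50028675, -0.25951661,  0.10816327]), np.float64(0.06744690738605158)) [ 0.50084491 -0.25867033  0.14306601]
small_carton 2 (array([ 0.50133281,  0.25931275, -0.51714844]), np.float64(0.09024399322604115)) [ 0.50068719  0.25938062 -0.47600109]
[ 0.77336823 -0.68597103 -0.08902973] 33.35 [0.34868259 0.49807621 0.24254799]
```

View pics/z_scene.png

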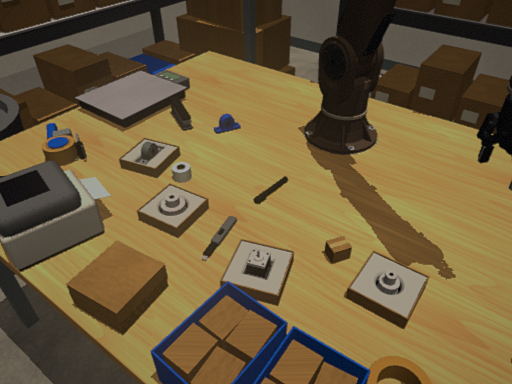

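View pics/zc_scene.png

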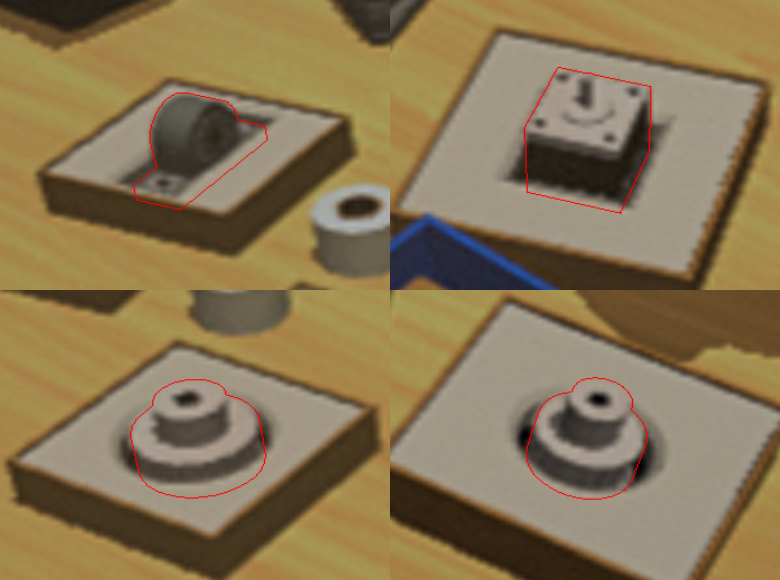

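View pics/zc_side.png

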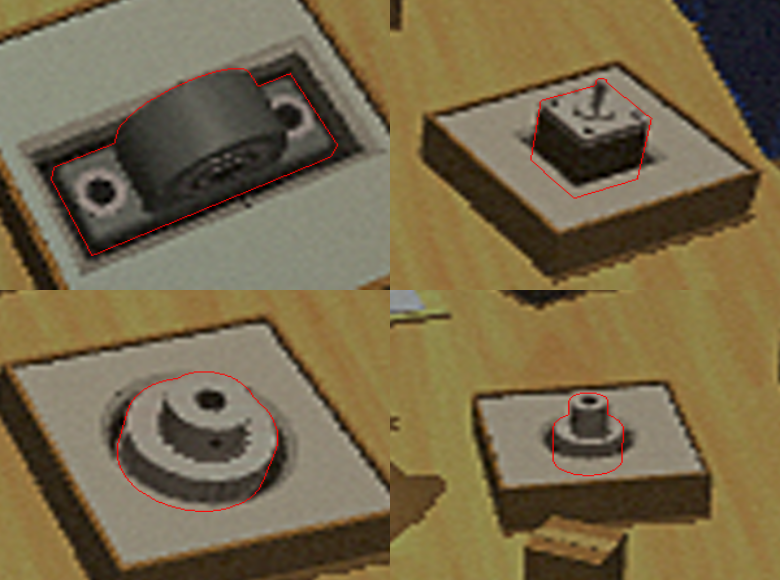

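The modelled outlines at floor height match all four parts in both views. The roll and carton are within 1 mm of where they started.

```bash
python3 -c "
from plant import *
print(close_job())"
```

```text
the job is handed in; nothing more can be done
None
```

All four parts are packed and released: the pillow block, the motor, the large pulley and the small pulley each stand upright in the box cut for them. I handed the job in at about 33 s on the robot's clock, against the 96 s limit.

- **Placing:** I lowered each part until the measured force showed it resting on the floor of its cut-out (6–14 N). The tool heights also matched a floor 12 mm above the bench. I then opened the fingers and lifted straight up.
- **Final look:** With the arm clear, the outline of each part, drawn at floor height, matched both fixed cameras to within a few pixels. No part is tilted or caught on the foam.
- **Other objects:** The label roll and the small carton measured about 1 mm from where they started, which is within the camera error. The blue look-alike was never approached closely and looks unmoved.
- **Disagreements:** The first estimates of the motor's angle differed between cameras (0° to 15°). I settled it at 5° from the wrist camera. Just before the last few millimetres the motor was about 4 mm off centre in its pocket. I corrected that before setting it down.

No check failed.

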